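# Index a rubber-mounted wheel by fingertip and pin it

### The arm

A 6-joint arm with a two-finger parallel gripper is mounted at the origin on a cart in front of the work surface, level with it; the furniture and walls round the work are solid. World frame = base frame: x ahead of the robot, y to its left, z up, the work surface at z = 0. Lengths are in m, angles in rad, forces in N, time in s.
With the tool pointing down it reaches from about 0.275 to 0.775 m from the base axis. Payload 14.6 kg.
Tool frame: the origin (TCP) lies between the finger pads; the fingertips stand 14 mm ahead of it and the grasp point (between the pads) lies 5 mm behind it (arm.nose_length is the distance from the TCP to the fingertips, in m); z points along the fingers, y is the direction in which the jaws open and shut (so a half turn about z gives the same grasp; the last joint's range is limited). The gripper opens to 85 mm and grips with 20 to 120 N. Pads are 22 mm wide; open, the fingers measure 114 mm over their backs; the gripper's body (76 mm by 85 mm) begins 54 mm behind the grasp point. The pads swing forward as they close: fully open they stand 13 mm farther back than shut.
Start: joints at [-1.26, 0.263, -0.048, 1.259, 0, 1.415], TCP at [0.236, -0.469, 0.245] pointing down, gripper open.
Joint ranges: [-2.65, 2.65], [-0.89, 1.7], [-1.18, 1.37], [-2.13, 2.11], [-1.35, 1.29], [-3.14, 3.14]. Speed limits (rad/s): [1.89, 1.89, 2.57, 2.79, 3.14, 3.14].

### API

Orientations are given as [roll, pitch, yaw] about the fixed x, y, z axes, in that order (R = Rz(yaw) Ry(pitch) Rx(roll)).
In Python, from rig import arm gives the robot as it stands.
- The arm moves only by the tool servo_tool, never from a script. Its argument "series" is a list of rows, each a list of 7 numbers: the opening, from 0 (shut) to 1 (fully open), then the shift along the tool's x, y, z each as a share of 0.1 m, from -1 to 1, then the turn, a rotation vector about the tool's x, y, z each as a share of 180 degrees, from -1 to 1. In form: [[gripper, x, y, z, ax, ay, az], ...]. A call has 1 to 12 rows; each row is the pose to reach, as a shift and turn from the pose commanded when the call began, along the tool's axes at that moment, turning the shorter way round; what a row does not reach only later rows make up. A row lasts 1/8 s, in which the tool goes at most 62.5 mm and 10.7 degrees, less where a joint would pass 70% of its speed; a pose out of reach is approached as far as the arm can. A call with a number of a shift or a turn outside -1 to 1 is refused whole. A call with a gripper value outside its range is refused whole. The fingers move at their own pace and stop on an object; the grip force is fixed at half the most. Time passes only in rows, so rows that repeat a pose let the fingers close. It gives the time, the measured TCP pose, the force and the opening at its end, in the units of the state.
- arm.sense(): the state, without advancing time (a new reading comes with each control period).
- arm.grab_frame(name): name is "scene" or "top" or "wrist"; returns (picture, depth): 420x560x3 uint8, red, green, blue; 420x560 float32, m along the optical axis (not along the pixel's ray), 0 where there is no reading.
- arm.camera_model(name): a dict with "fx", "fy", "cx", "cy" (pixels), "R" (3x3) and "t" (3): a world point X has camera coordinates R X + t. Camera axes: x right, y down, z forward; pixel columns grow to the right and rows downward; lengths in m; the calibration is good to about 2 mm. A picture is of the moment at which its call begins: read the wrist's pose just before it. camera_model takes no time and is no camera call; for the wrist camera it gives the pose at the moment of the call.
- arm.sign_off(): hands the job in, once; it reports no verdict.
The state is a dict: "time": time; "joint_positions": joint angles; "joint_velocities": joint speeds; "joint_torque": joint torques, N m; "tcp_pos": TCP position; "tool_rot": TCP orientation; "ft_force": force on the tool from outside, world axes, zero at the start; "moment": the same for the moment, N m; "width": finger opening in m.
Only numpy, scipy, OpenCV 4.12 (cv2) and the standard library are available. Lean on these libraries where they do the work, as an engineer would, in place of code of your own. Each camera call takes 0.05 s, during which the arm holds its last target.

### The job

Turn the wheel on the index stand by rubbing its wide rim lightly with the fingertips until its scribed line and pocket, hidden underneath at first, stand at the very top, straight under the hole of the stand's arm, and take the fingers off. Then lift the index pin out of its wooden holder and put it down through the arm's hole into the pocket, fully home, and let go. Be gentle: the wheel's bearing is delicate, so never press or squeeze the wheel with more than 15 N, nor ram it with the pin, and leave the other things on the bench alone.

Things in the scene. Friction and masses are not known exactly. Their poses are not given: they have to be found in the camera images.
- stand: Fixed index stand: grey base 150 x 150 x 12 mm and two grey pillars, 44 mm across in x, that carry the wheel's level axle 85 mm above the bench. Origin on the bench under the axle; x across the axle, y along it, z up. Low pillar at y -75 to -61 mm, 100 mm high; tall pillar at y 40 to 54 mm, 162 mm high, with a steel arm (34 mm across) from y 0.5 to 41 mm, 150 to 162 mm above the bench.
- guide (a point): Centre of the 16 mm through hole in the stand's arm, at the arm's top face (162 mm above the bench, 18.5 mm along the stand's +y from its origin). Axes as the stand's.
- wheel: Aluminium wheel, 0.7 kg. Origin on the axle, 85 mm above the stand's origin; y along the axle (as the stand's), z from the axle to the pocket and scribed line: right when z points up. Turns either way, many turns, bearing drag 0.2 N m, stays where left. Rubber mounts let the axle give 1 mm per 2.5 N up, down, fore and aft. At the start the pocket is 97 to 180 degrees from the top, to either side.
- rim (a point): Point on the axle in the middle of the wide smooth rim, 30 mm to stand -y of the wheel's origin; axes as the wheel's. The rim spans 25 mm to each side of it, radius 60 mm, but runs 4.5 mm out of true (surface 55.5 to 64.5 mm from the axle, low and high sides unmarked). A dark scribed line crosses it in line with the pocket. Fingertips slip under about 4 N, turn it at 6 to 10 N; over 15 N is too much.
- mark (a point): Middle of the mouth of the wheel's one pocket: 17 x 17 mm square, 24 mm deep, in a small flat of the index disc (radius 56 mm, stand y 4 to 33 mm). It lies 56 mm from the axle along the wheel's z: 141 mm above the bench when at the top, under the arm's hole.
- holder: Fixed wooden block 56 x 56 x 55 mm high, in which the index pin stands in an 18 mm hole. Origin: centre of its underside.
- pin_grip (a point): Middle of the knob of the loose steel index pin (0.12 kg); z up along it. Knob 20 mm across, 40 mm high; its middle is 28 mm above the underside of the collar (26 mm across, 5 mm thick). Shank 14 mm across, 42 mm long below the collar, last 7 mm tapered to 7 mm. Stands with its collar on the holder; fully home, the collar lies on the arm and the tip is 17 mm down in the pocket.
- the_solenoid: Dark solenoid standing on its disc, 70 mm wide, 103 mm high (bystander). Origin: centre of the underside.
- bracket_a: Brass Z bracket 72 x 44 x 17 mm (bystander). Origin: centre of the underside.
- yoke: U-shaped plate 73 x 72 x 8 mm (bystander). Origin: centre of the underside.
- coil_loose: Orange wound coil with white flanges, 45 x 47 x 56 mm (bystander). Origin: centre of the underside.
Things that resemble listed ones, but are neither listed nor needed, are in the scene too. Of the things that look like the part that bears pin_grip, the smaller one is meant.

How it is judged:
By the outcome, as a careful person would: the job done as asked, in the order asked, and still so for the second after the job is handed in, with the robot touching nothing.
It also fails if it takes over 72 s, if anything falls off the work surface, if the arm or the gripper's body presses on something with over 40 N, if the wrist force passes 120 N, or if a joint passes its speed limit or range.

## Working session

There is one attempt and no reset: what is moved stays moved. The work goes in short steps, Python scripts to look and compute and a tool call to move; the robot and the scene stay as the last step left them, time stands still between calls to the robot, and variables do not carry over. Pictures are saved under pics/ and viewed, and the job is handed in when it is done.

Besides the shell and the picture viewer there is one more tool, called as name([rows], argument=value, ...), one row to a line, values as JSON. servo_tool: Moves the arm, as the interface text tells. Shift numbers are shares of 0.1 m and turn numbers shares of 180 degrees, none past 1 either way. Its arguments: {"type":"object","properties":{"series":{"type":"array"}},"required":["series"]}

```bash
ls; mkdir -p pics; cat > h.py <<'E'
import numpy as np,cv2
from rig import arm
def grab(n,fn):
    m=arm.camera_model(n); p,d=arm.grab_frame(n)
    cv2.imwrite('pics/'+fn+'.png',p[:,:,::-1]); np.savez('pics/'+fn+'.npz',p=p,d=d,**{k:np.array(m[k]) for k in m})
    return p,d,m
def load(fn): 
    z=np.load('pics/'+fn+'.npz'); return z['p'],z['d'],z
def pts(d,m):
    v,u=np.mgrid[0:d.shape[0],0:d.shape[1]]
    c=np.stack([(u-m['cx'])/m['fx']*d,(v-m['cy'])/m['fy']*d,d],-1)
    w=(c-np.array(m['t']))@np.array(m['R'])
    w[d==0]=np.nan
    return w
E
python3 - <<'E'
from h import *
print(arm.sense()); print(arm.nose_length)
for n in('scene','top'):
    p,d,m=grab(n,n+'0'); print(n,m)
E
```

```text
pics
{'time': 0.0, 'joint_positions': array([-1.26029744e+00,  2.63538145e-01, -4.89280034e-02,  1.25938390e+00,
       -7.40661237e-06,  1.41552069e+00]), 'joint_velocities': array([ 7.58372777e-04,  9.87467204e-04, -6.78890395e-04, -1.29025852e-03,
        1.27732094e-05,  9.29762454e-04]), 'joint_torque': array([ 7.57255893e-04, -6.37601995e+01,  3.84573019e+01,  1.37112988e-02,
       -5.75268541e-05,  5.47336538e-05]), 'tcp_pos': array([ 0.23571339, -0.4688317 ,  0.24482047]), 'tool_rot': array([-3.14055046e+00, -1.55643294e-04,  4.65774450e-01]), 'ft_force': array([0.3724294 , 0.20450303, 0.00883615]), 'moment': array([ 0.0052028 , -0.0268514 , -0.04386213]), 'width': 0.08539401362804197}
0.014
scene {'fx': 505.33617390945244, 'fy': 505.33617390945244, 'cx': 279.70651801671346, 'cy': 213.00439838541007, 'R': array([[-0.84135472, -0.54033901, -0.01248932],
       [-0.32782825,  0.52855619, -0.78304341],
       [ 0.42971021, -0.65472292, -0.62184164]]), 't': array([0.37359559, 0.33222132, 0.86843683])}
top {'fx': 434.7838012373968, 'fy': 434.7838012373968, 'cx': 278.04124729776703, 'cy': 207.66821608432267, 'R': array([[-4.83652805e-04, -9.99998826e-01, -1.45384766e-03],
       [-9.92673251e-01,  6.55775369e-04, -1.20827926e-01],
       [ 1.20828738e-01,  1.38475692e-03, -9.92672402e-01]]), 't': array([-0.14444822,  0.55420803,  0.90314291])}
```

View pics/scene0.png

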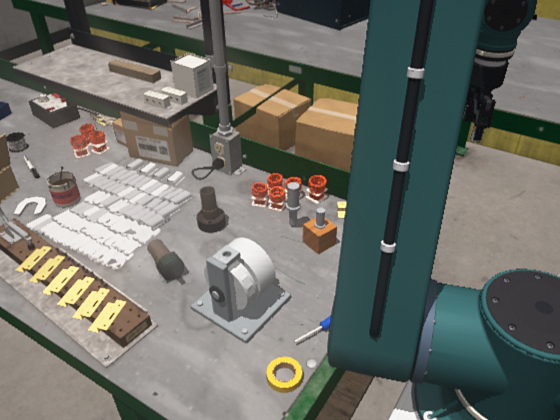

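View pics/top0.png

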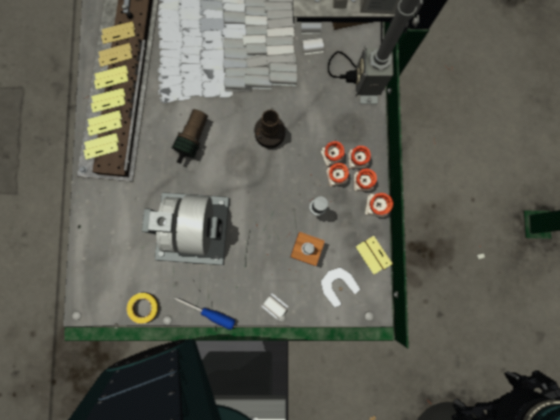

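```bash
python3 - <<'E'
from h import *
p,d,m=load('top0'); w=pts(d,m)
c=p[120:300,120:400]; cv2.imwrite('pics/topc.png',cv2.resize(c,None,fx=2.85,fy=2.85,interpolation=cv2.INTER_CUBIC)[:,:,::-1])
p2,d2,m2=load('scene0'); c=p2[170:350,170:370]; cv2.imwrite('pics/scc.png',cv2.resize(c,None,fx=3.3,fy=3.3,interpolation=cv2.INTER_CUBIC)[:,:,::-1])
for u,v in [(308,248),(320,205),(155,222),(190,228),(205,228),(225,200),(225,260),(160,200),(160,258),(300,262),(245,228)]:
    print(u,v,w[v,u].round(4))
E
```

```text
308 248 [ 0.4657 -0.2042  0.0982]
320 205 [ 0.5484 -0.2266  0.1231]
155 222 [0.512  0.0829 0.1614]
190 228 [0.5024 0.0221 0.1403]
205 228 [ 0.5043 -0.002   0.1148]
225 200 [ 0.5736 -0.0278  0.014 ]
225 260 [ 0.4423 -0.028   0.0005]
160 200 [ 5.757e-01  1.194e-01 -1.000e-04]
160 258 [0.4467 0.1117 0.0131]
300 262 [ 4.379e-01 -1.929e-01  3.000e-04]
245 228 [ 0.5129 -0.0713 -0.0013]
```

View pics/topc.png

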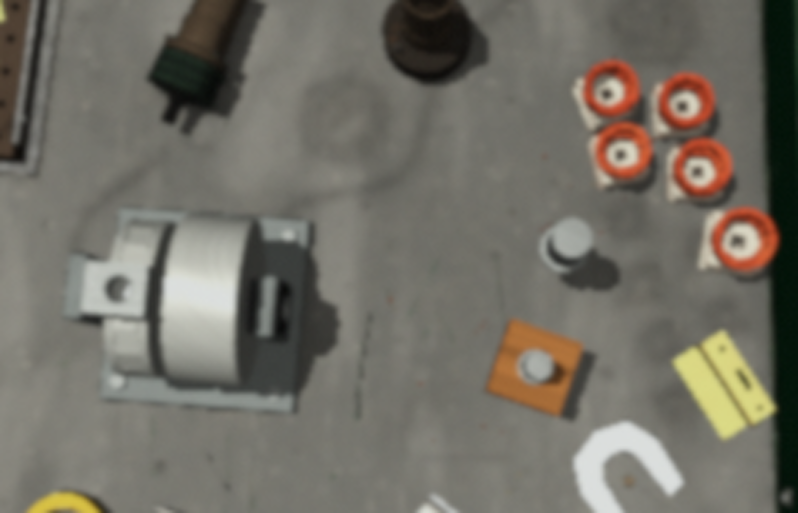

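View pics/scc.png

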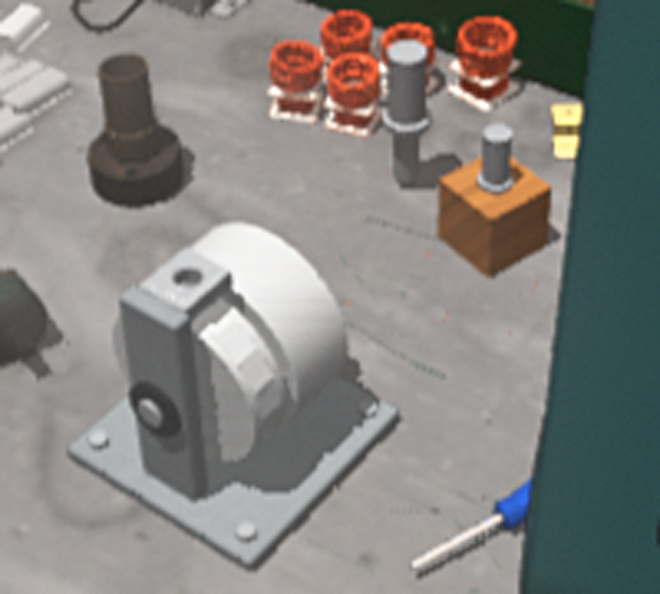

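```bash
cat >> h.py <<'E'
def ray(m,u,v,z):
    R=np.array(m['R']);t=np.array(m['t']);o=-R.T@t
    dr=R.T@np.array([(u-m['cx'])/m['fx'],(v-m['cy'])/m['fy'],1.0]); return o+dr*(z-o[2])/dr[2]
E
python3 - <<'E'
from h import *
p,d,m=load('top0'); w=pts(d,m)
z=w[:,:,2]; xy=(w[:,:,0]>.40)&(w[:,:,0]<.62)&(w[:,:,1]>-.1)&(w[:,:,1]<.15)
def rect(mask,zz,name):
    mask=mask.astype(np.uint8); n,l,s,c=cv2.connectedComponentsWithStats(mask); k=1+np.argmax(s[1:,4]); ys,xs=np.where(l==k)
    P=np.array([ray(m,u,v,zz)[:2] for u,v in zip(xs,ys)],np.float32); r=cv2.minAreaRect(P); print(name,len(xs),r); return r
rect(xy&(abs(z-.162)<.006),.162,'arm+pillar')
r=rect(xy&(z>.006)&(z<.2),.012,'base(all)')
q=w[xy&(abs(z-.012)<.004)][:,:2].astype(np.float32); print('base pts',cv2.minAreaRect(q))
# wheel cylinder fit
s=w[xy&(z>.10)&(z<.146)]
print(np.nanmin(s,0),np.nanmax(s,0))
# hole darkness
sub=p[205:240,145:185].astype(int).sum(2); print(sub[8:26,8:28]//3)
# holder
h=cv2.cvtColor(p,cv2.COLOR_RGB2HSV); mk=(h[:,:,0]>5)&(h[:,:,0]<20)&(h[:,:,1]>130); mk[:, :280]=0; mk[:,335:]=0; mk[:225]=0;mk[275:]=0
rect(mk,.055,'holder')
k=(w[:,:,2]>.085)&(w[:,:,0]>.42)&(w[:,:,0]<.51)&(w[:,:,1]>-.25)&(w[:,:,1]<-.16); ys,xs=np.where(k); print('knob',len(xs),xs.min(),xs.max(),ys.min(),ys.max(),np.nanmedian(w[k],0))
E
```

```text
arm+pillar 523 ((0.5149224996566772, 0.0778842344880104), (0.05465743690729141, 0.04306195676326752), 85.78840637207031)
base(all) 5014 ((0.5135242938995361, 0.06068829074501991), (0.1850609928369522, 0.14942538738250732), 85.83641052246094)
base pts ((0.5124673843383789, 0.04380589723587036), (0.1499607115983963, 0.1500377058982849), 85.57917785644531)
[ 0.4558717  -0.02789378  0.1000024 ] [0.57164543 0.10385021 0.14551781]
[[189 187 185 185 186 188 189 189 189 189 189 190 191 191 190 191 190 184
  166 134]
 [194 192 190 190 190 190 189 189 189 188 189 189 190 191 191 190 189 180
  152 107]
 [194 193 192 191 190 187 184 180 178 179 182 186 190 191 192 191 190 180
  147  95]
 [193 191 191 189 184 174 162 150 145 149 160 175 185 192 193 193 191 181
  146  91]
 [192 190 189 183 168 145 122 107 103 112 129 151 172 186 192 193 191 180
  144  89]
 [192 191 187 173 145 110  84  80  86  95 108 129 154 175 188 191 189 176
  138  83]
 [194 191 184 162 122  84  71  80  90  97 108 128 153 174 186 191 186 169
  130  77]
 [194 192 180 151 107  72  72  86  95 101 119 149 171 181 189 191 187 167
  
[... 341 characters left out ...]
00  59]
 [189 189 188 184 169 147 126 119 121 134 155 173 185 190 192 190 180 148
   96  56]
 [190 191 190 188 183 174 164 157 158 164 174 182 188 190 190 189 178 145
   92  55]
 [193 192 193 193 191 189 185 183 183 185 188 191 192 192 192 190 179 143
   89  53]
 [187 188 190 191 193 192 191 191 191 192 193 194 194 195 194 191 178 140
   85  52]
 [157 163 171 173 177 179 179 179 181 183 185 186 187 187 190 187 171 130
   79  50]
 [102 109 118 129 138 144 145 145 150 154 158 160 162 163 168 169 154 116
   73  51]]
holder 548 ((0.46585190296173096, -0.20556148886680603), (0.055913109332323074, 0.05428357049822807), 70.8506088256836)
knob 83 304 314 243 252 [ 0.46569977 -0.20594117  0.099886  ]
```

```bash
python3 - <<'E'
from h import *
p,d,m=load('top0')
g=255-cv2.cvtColor(p,cv2.COLOR_RGB2GRAY)
sub=g[213:228,153:166]; mk=(sub>100).astype(np.uint8); ys,xs=np.where(mk); print(xs.min()+153,xs.max()+153,ys.min()+213,ys.max()+213, xs.mean()+153, ys.mean()+213)
# ring edge at half level
for u,v in [(161,221),(160.6,220.8)]: print(ray(m,u,v,.162))
p2,d2,m2=load('scene0'); w2=pts(d2,m2)
k=(w2[:,:,2]>.158)&(w2[:,:,2]<.166)&(w2[:,:,1]>.03)&(w2[:,:,1]<.12)&(w2[:,:,0]>.45)&(w2[:,:,0]<.57)
print(k.sum(), cv2.minAreaRect(w2[k][:,:2].astype(np.float32)))
g2=cv2.cvtColor(p2,cv2.COLOR_RGB2GRAY); print(g2[247:262,220:236])
# rim cylinder from both clouds
yaw=np.radians(-4.3); 
for W in (pts(d,m),w2):
    o=np.array([.5129,.0505]); c,s=np.cos(yaw),np.sin(yaw)
    X=(W[:,:,0]-o[0])*c+(W[:,:,1]-o[1])*s; Y=-(W[:,:,0]-o[0])*s+(W[:,:,1]-o[1])*c; Z=W[:,:,2]
    k=(Y<-9)&(Y>-51)&(abs(X)<.07)&(Z>.09)&(Y>-.051)&(Y<-.009); 
    from scipy.optimize import least_squares
    a,b=X[k],Z[k]
    r=least_squares(lambda q:np.hypot(a-q[0],b-q[1])-q[2],[0,.085,.06],loss='soft_l1',f_scale=.002); print(k.sum(),r.x,np.abs(r.fun).mean())
E
```

```text
156 165 216 225 160.19117647058823 220.48529411764707
[0.51377655 0.07163672 0.162     ]
[0.51414845 0.07238911 0.162     ]
402 ((0.5133705735206604, 0.08150678128004074), (0.054974235594272614, 0.04363551363348961), 85.38108825683594)
[[163 158 167 190 208 211 210 210 210 210 213 227 234 240 241 241]
 [164 173 193 208 211 210 211 211 210 208 209 211 222 230 237 242]
 [179 196 210 211 212 211 211 210 212 211 213 212 210 213 224 234]
 [202 210 210 209 208 204 204 198 205 206 211 211 213 213 212 216]
 [211 211 205 194 176 156 153 150 163 171 188 207 214 212 210 207]
 [209 212 188 155 122  94  87  98 105 116 144 191 210 210 208 211]
 [210 207 165 107  82  83  82  97 104 104 109 169 205 210 213 217]
 [210 207 149  90  75  85  89  99 107 106 114 174 206 213 218 219]
 [210 210 176 115  93 125 122 121 120 118 146 199 214 219 219 198]
 [209 213 207 183 178 177 165 158 158 174 193 214 220 221 192 140]
 [211 214 214 214 221 206 197 194 195 210 218 220 209 187 127  89]
 [221 223 217 214 215 210 208 208 212 217 219 209 166 115  88  81]
 [222 225 232 217 209 207 208 211 217 219 199 159 105  83  83  88]
 [207 212 231 217 217 220 213 217 219 198 143  96  80  82  84 101]
 [190 198 209 211 221 225 219 218 199 144  95  82  82  85  96 124]]
0 [0.    0.085 0.06 ] nan
0 [0.    0.085 0.06 ] nan<stdin>:19: RuntimeWarning: Mean of empty slice.
  ret = ret.dtype.type(ret / rcount)
```

```bash
python3 - <<'E'
from h import *
from scipy.optimize import least_squares
p,d,m=load('top0'); p2,d2,m2=load('scene0')
print(ray(m,161.1,220.8,.162), ray(m2,226.3,253.4,.162))
yaw=np.radians(-4.4)
for W in (pts(d,m),pts(d2,m2)):
    o=np.array([.5125,.053]); c,s=np.cos(yaw),np.sin(yaw)
    X=(W[:,:,0]-o[0])*c+(W[:,:,1]-o[1])*s; Y=-(W[:,:,0]-o[0])*s+(W[:,:,1]-o[1])*c; Z=W[:,:,2]
    k=(abs(X)<.07)&(Z>.09)&(Y>-.051)&(Y<-.009)
    a,b=X[k],Z[k]
    r=least_squares(lambda q:np.hypot(a-q[0],b-q[1])-q[2],[0,.085,.06],loss='soft_l1',f_scale=.002); print(k.sum(),r.x,np.abs(r.fun).mean())
    r=least_squares(lambda q:np.hypot(a-q[0],b-q[1])-.06,[0,.085],loss='soft_l1',f_scale=.002); print(k.sum(),r.x,np.abs(r.fun).mean())
    q=W[(abs(Z-.012)<.003)&(abs(X)<.09)&(abs(Y)<.12)][:,:2].astype(np.float32); print(cv2.minAreaRect(q))
E
```

```text
[0.51414788 0.07146351 0.162     ] [0.51345126 0.07223534 0.162     ]
1275 [0.00374914 0.08176518 0.05972424] 0.0008948795933201116
1275 [0.00376636 0.08144042] 0.0008985426139476628
((0.5124594569206238, 0.043806515634059906), (0.1499607115983963, 0.15002167224884033), 85.57917785644531)
873 [0.00251407 0.08084855 0.05987282] 0.0010004432948892581
873 [0.00257539 0.08071795] 0.000999919467358615
((0.5102224946022034, 0.04727178066968918), (0.1507377326488495, 0.1506289392709732), 85.78328704833984)
```

```bash
cat >> h.py <<'E'
from scipy.spatial.transform import Rotation as Ro
def cur():
    s=arm.sense(); return np.array(s['tcp_pos']),Ro.from_euler('xyz',s['tool_rot'])
def row(P,R,c=None):
    p,r=c or cur()
    s=r.inv().apply(np.array(P)-p)/.1; t=(r.inv()*R).as_rotvec()/np.pi
    return np.concatenate([s,t]).round(3).tolist()
O=np.array([.5125,.0532]); YAW=-.077
def W(x,y,z):
    c,s=np.cos(YAW),np.sin(YAW); return np.array([O[0]+c*x-s*y,O[1]+s*x+c*y,z])
def wheelpose(th,r,y=-.030):
    "th rad from top toward +x; tool tip at radius r"
    rr=r+.014
    P=W(rr*np.sin(th),y,.085+rr*np.cos(th)); R=Ro.from_euler('z',YAW)*Ro.from_euler('y',th)*Ro.from_euler('x',np.pi)
    return P,R
def st():
    s=arm.sense(); print('t',round(s['time'],2),'tcp',s['tcp_pos'].round(4),'rot',s['tool_rot'].round(3),'F',s['ft_force'].round(2),'w',round(s['width'],4),'j',s['joint_positions'].round(2))
E
```

servo_tool([
  [0,0.93,-0.63,-0.3,0,0,0],
  [0,0.93,-0.63,-0.3,0,0,0],
])

```text
time: 0.35
tcp_pos: [0.2909, -0.3696, 0.2753]
tool_rot: [-3.141, -0.0, 0.465]
ft_force: [0.9, -0.5, -0.6]
width: 0.0514
```

servo_tool([
  [0,0.93,-0.63,0,0,0,0],
  [0,0.93,-0.63,0,0,0,0],
])

```text
time: 0.6
tcp_pos: [0.3459, -0.271, 0.2753]
tool_rot: [3.142, -0.0, 0.466]
ft_force: [0.6, -1.2, -1.0]
width: 0.0119
```

servo_tool([
  [0,0.93,-0.63,0,0,0,0],
  [0,0.93,-0.63,0,0,0,0],
])

```text
time: 0.85
tcp_pos: [0.4007, -0.1728, 0.2752]
tool_rot: [-3.141, -0.0, 0.466]
ft_force: [0.6, -0.9, -0.8]
width: -0.0001
```

servo_tool([
  [0,0.93,-0.63,0,0,0,0.08],
  [0,0.93,-0.63,0,0,0,0.17],
  [0,0.93,-0.63,0,0,0,0.17],
])

```text
time: 1.23
tcp_pos: [0.4558, -0.0744, 0.275]
tool_rot: [-3.141, 0.0, -0.039]
ft_force: [-0.4, 0.0, -0.2]
width: -0.0
```

```bash
python3 - <<'E'
from h import *
st(); P,R=wheelpose(0,.075); print(P,row(P,R))
grab('wrist','w1')
E
```

```text
t 1.23 tcp [ 0.4558 -0.0744  0.275 ] rot [-3.141  0.    -0.039] F [-0.36  0.04 -0.2 ] w -0.0 j [-0.34  0.15 -0.12  1.3   0.    2.84]
[0.51019228 0.02328889 0.174     ] [0.506, -0.997, 1.01, -0.0, 0.0, 0.012]
```

View pics/w1.png

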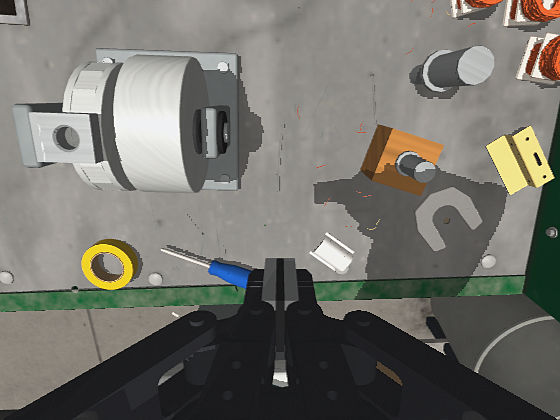

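servo_tool([
  [0,0.5,-0.99,-0.2,0,0,-0.05],
  [0,0.5,-0.99,-0.2,0,0,-0.11],
  [0,0.5,-0.99,-0.2,0,0,-0.17],
  [0,0.5,-0.99,-0.2,0,0,-0.23],
  [0,0.5,-0.99,-0.2,0,0,-0.29],
  [0,0.5,-0.99,-0.2,0,0,-0.35],
  [0,0.5,-0.99,-0.2,0,0,-0.41],
  [0,0.5,-0.99,-0.2,0,0,-0.47],
  [0,0.5,-0.99,-0.2,0,0,-0.53],
  [0,0.5,-0.99,-0.2,0,0,-0.59],
  [0,0.5,-0.99,-0.2,0,0,-0.64],
])

```text
time: 2.65
tcp_pos: [0.5084, 0.0197, 0.2951]
tool_rot: [-3.141, -0.0, 1.982]
ft_force: [-0.6, -0.8, -0.1]
width: -0.0002
```

servo_tool([
  [0,0,0,0,0,0,-0.06],
  [0,0,0,0,0,0,-0.12],
  [0,0,0,0,0,0,-0.18],
  [0,0,0,0,0,0,-0.24],
  [0,0,0,0,0,0,-0.3],
  [0,0,0,0,0,0,-0.35],
])

```text
time: 3.4
tcp_pos: [0.5084, 0.0197, 0.2951]
tool_rot: [-3.142, -0.0, 3.082]
ft_force: [0.8, 1.2, -0.3]
width: -0.0001
```

```bash
sed -i "s/R=Ro.from_euler('z',YAW)\*Ro.from_euler('y',th)\*Ro.from_euler('x',np.pi)/R=Ro.from_euler('z',YAW)*Ro.from_euler('y',th)*Ro.from_euler('z',np.pi)*Ro.from_euler('x',np.pi)/" h.py; python3 - <<'E'
from h import *
st(); 
for th in (-20,0,20):
    P,R=wheelpose(np.radians(th),.075); print(P,row(P,R))
grab('wrist','w2')
E
```

```text
t 3.4 tcp [0.5084 0.0197 0.2951] rot [-3.142 -0.     3.082] F [ 0.76  1.24 -0.32] w -0.0001 j [-0.12  0.23  0.03  1.38 -0.   -0.06]
[0.47984268 0.02563044 0.16863264] [0.288, 0.042, 1.265, 0.001, -0.111, 0.005]
[0.51019228 0.02328889 0.174     ] [-0.016, 0.037, 1.211, -0.0, -0.0, 0.006]
[0.54054188 0.02094734 0.16863264] [-0.321, 0.032, 1.264, -0.001, 0.111, 0.005]
```

View pics/w2.png

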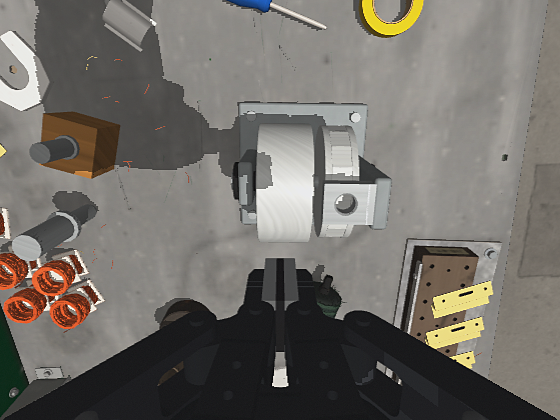

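```bash
python3 - <<'E'
from h import *
for th,r in ((-40,.1),(-40,.085)):
    P,R=wheelpose(np.radians(th),r); print(P,row(P,R))
E
```

```text
[0.43713162 0.02892571 0.17232907] [0.716, 0.055, 1.228, 0.003, -0.222, 0.008]
[0.44674486 0.02818402 0.1608384 ] [0.619, 0.053, 1.343, 0.003, -0.222, 0.008]
```

servo_tool([
  [0,0.716,0.055,0.2,0,-0.055,0.008],
  [0,0.716,0.055,0.5,0.003,-0.11,0.008],
  [0,0.716,0.055,0.8,0.003,-0.165,0.008],
  [0,0.716,0.055,0.95,0.003,-0.222,0.008],
  [0,0.716,0.055,0.95,0.003,-0.222,0.008],
])

```text
time: 4.08
tcp_pos: [0.4383, 0.0301, 0.2001]
tool_rot: [-3.141, 0.662, 3.047]
ft_force: [2.2, -0.3, 0.3]
width: 0.0
```

```bash
python3 - <<'E'
from h import *
st(); 
for th,r in ((-40,.1),(-40,.075)):
    P,R=wheelpose(np.radians(th),r); print(P,row(P,R))
grab('wrist','w3')
E
```

```text
t 4.08 tcp [0.4383 0.0301 0.2001] rot [-3.141  0.662  3.047] F [ 2.25 -0.3   0.26] w 0.0 j [-0.13 -0.24 -0.94  0.2   0.02 -0.03]
[0.43713162 0.02892571 0.17232907] [0.179, -0.013, 0.213, -0.004, -0.011, -0.004]
[0.45315369 0.02768956 0.15317796] [0.17, -0.01, 0.463, -0.004, -0.011, -0.004]
```

View pics/w3.png

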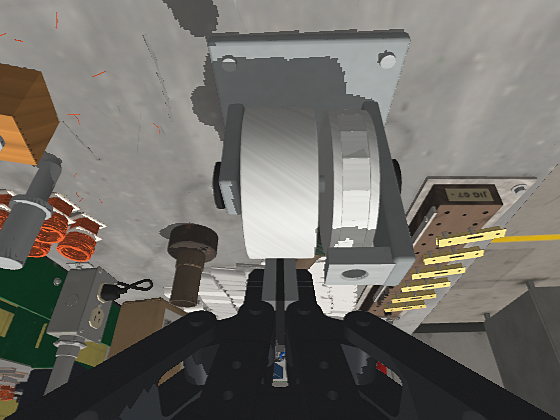

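servo_tool([
  [0,0.17,-0.01,0.3,-0.004,-0.011,-0.004],
  [0,0.17,-0.01,0.463,-0.004,-0.011,-0.004],
  [0,0.17,-0.01,0.463,-0.004,-0.011,-0.004],
])

```text
time: 4.5
tcp_pos: [0.4542, 0.0276, 0.1531]
tool_rot: [3.14, 0.689, 3.063]
ft_force: [-0.2, -0.6, 0.3]
width: 0.0001
```

```bash
python3 - <<'E'
from h import *
st(); 
for th,r in ((-40,.0585),):
    P,R=wheelpose(np.radians(th),r); print(P,row(P,R))
E
```

```text
t 4.5 tcp [0.4542 0.0276 0.1531] rot [3.14  0.689 3.063] F [-0.23 -0.6   0.25] w 0.0001 j [-0.15 -0.13 -1.06 -0.05  0.04 -0.05]
[0.46372826 0.02687371 0.14053822] [0.006, 0.0, 0.157, 0.0, -0.003, -0.0]
```

servo_tool([
  [0,0.006,0,0.08,0,-0.003,0],
  [0,0.006,0,0.157,0,-0.003,0],
  [0,0.006,0,0.157,0,-0.003,0],
])

```text
time: 4.88
tcp_pos: [0.4638, 0.0272, 0.1414]
tool_rot: [3.14, 0.701, 3.063]
ft_force: [0.0, -0.2, 0.1]
width: 0.0001
```

servo_tool([
  [0,0,0,0.015,0,0,0],
  [0,0,0,0.03,0,0,0],
])

```text
time: 5.12
tcp_pos: [0.4655, 0.0271, 0.1392]
tool_rot: [3.14, 0.703, 3.064]
ft_force: [0.4, -1.0, -0.1]
width: 0.0003
```

servo_tool([
  [0,0,0,0.01,0,0,0],
  [0,0,0,0.02,0,0,0],
])

```text
time: 5.38
tcp_pos: [0.4667, 0.027, 0.1375]
tool_rot: [3.14, 0.702, 3.063]
ft_force: [-2.7, -0.2, 2.3]
width: -0.0001
```

servo_tool([
  [0,0,0,0.01,0,0,0],
  [0,0,0,0.01,0,0,0],
])

```text
time: 5.62
tcp_pos: [0.4673, 0.0269, 0.1367]
tool_rot: [3.14, 0.702, 3.063]
ft_force: [-2.8, -0.4, 4.6]
width: -0.0001
```

servo_tool([
  [0,0,0,0.008,0,0,0],
  [0,0,0,0.008,0,0,0],
])

```text
time: 5.88
tcp_pos: [0.4678, 0.0269, 0.1361]
tool_rot: [3.14, 0.702, 3.063]
ft_force: [-4.8, -1.5, 5.1]
width: 0.0001
```

```bash
cat >> h.py <<'E'
def polar():
    s=arm.sense(); p,r=cur(); z=r.as_matrix()[:,2]; tip=p+.014*z; c,s_=np.cos(YAW),np.sin(YAW); d=tip[:2]-O
    x=c*d[0]+s_*d[1]; y=-s_*d[0]+c*d[1]; th=np.arctan2(x,tip[2]-.085); 
    F=np.array(s['ft_force']); fx=c*F[0]+s_*F[1]; rad=fx*np.sin(th)+F[2]*np.cos(th); tan=fx*np.cos(th)-F[2]*np.sin(th)
    print('t',round(s['time'],2),'th',np.degrees(th).round(1),'tilt',np.degrees(np.arctan2(-(c*z[0]+s_*z[1]),-z[2])).round(1),'r',np.hypot(x,tip[2]-.085).round(4),'y',y.round(4),'Frad',rad.round(1),'Ftan',tan.round(1),'Fy',F[1].round(1),'j',s['joint_positions'].round(2))
    return th
def stroke(ths,r):
    c=cur(); out=[]
    for th,rr in zip(ths,np.broadcast_to(r,len(ths))): out.append([0]+row(*wheelpose(np.radians(th),rr),c))
    print(out)
E
python3 - <<'E'
from h import *
polar()
stroke([-36,-30,-24,-18,-12],.0536)
E
```

```text
t 5.88 th -39.6 tilt -40.2 r 0.0525 y -0.0297 Frad 6.9 Ftan -0.4 Fy -1.5 j [-0.14 -0.07 -1.1  -0.16  0.04 -0.05]
[[0, -0.044, -0.003, -0.009, 0.0, 0.024, -0.0], [0, -0.114, -0.003, -0.0, 0.0, 0.057, -0.0], [0, -0.183, -0.003, 0.016, 0.0, 0.09, -0.0], [0, -0.25, -0.003, 0.039, 0.0, 0.124, -0.0], [0, -0.314, -0.003, 0.069, 0.0, 0.157, -0.0]]
```

```bash
python3 - <<'E'
from h import *
stroke([-37,-32,-27,-22],.0523)
E
```

```text
[[0, -0.032, -0.003, 0.003, 0.0, 0.018, -0.0], [0, -0.089, -0.003, 0.009, 0.0, 0.046, -0.0], [0, -0.146, -0.003, 0.019, 0.0, 0.074, -0.0], [0, -0.202, -0.003, 0.035, 0.0, 0.101, -0.0]]
```

servo_tool([
  [0,-0.032,0,0.003,0,0.018,0],
  [0,-0.089,0,0.009,0,0.046,0],
  [0,-0.146,0,0.019,0,0.074,0],
  [0,-0.202,0,0.035,0,0.101,0],
])

```text
time: 6.38
tcp_pos: [0.485, 0.0256, 0.1466]
tool_rot: [3.14, 0.381, 3.064]
ft_force: [-4.7, -0.9, 4.6]
width: 0.0003
```

```bash
python3 - <<'E'
from h import *
polar()
stroke([-17,-12,-7,-2,3,8],.0523)
E
```

```text
t 6.38 th -22.5 tilt -21.9 r 0.0526 y -0.0297 Frad 6.0 Ftan -2.5 Fy -0.9 j [-0.13  0.03 -0.71  0.45  0.02 -0.05]
[[0, -0.062, -0.003, 0.005, 0.0, 0.027, -0.0], [0, -0.119, -0.003, 0.013, 0.0, 0.055, -0.0], [0, -0.176, -0.003, 0.025, 0.0, 0.083, -0.0], [0, -0.231, -0.003, 0.042, 0.0, 0.11, -0.0], [0, -0.284, -0.003, 0.064, 0.0, 0.138, -0.0], [0, -0.336, -0.003, 0.091, 0.0, 0.166, -0.0]]
```

servo_tool([
  [0,-0.062,0,0.01,0,0.027,0],
  [0,-0.119,0,0.018,0,0.055,0],
  [0,-0.176,0,0.03,0,0.083,0],
  [0,-0.231,0,0.047,0,0.11,0],
  [0,-0.284,0,0.069,0,0.138,0],
  [0,-0.336,0,0.096,0,0.166,0],
])

```text
time: 7.12
tcp_pos: [0.5202, 0.0229, 0.1505]
tool_rot: [3.14, -0.139, 3.065]
ft_force: [-2.0, -1.5, 8.1]
width: 0.0
```

```bash
python3 - <<'E'
from h import *
polar()
stroke([13,18,23,28,33,38],.0520)
E
```

```text
t 7.12 th 8.9 tilt 8.0 r 0.0523 y -0.0296 Frad 7.7 Ftan -3.1 Fy -1.5 j [-0.11  0.4  -0.12  1.19 -0.   -0.03]
[[0, -0.049, -0.003, 0.005, 0.0, 0.028, 0.0], [0, -0.106, -0.003, 0.013, 0.0, 0.056, 0.0], [0, -0.162, -0.004, 0.025, 0.0, 0.083, 0.0], [0, -0.217, -0.004, 0.043, 0.0, 0.111, 0.0], [0, -0.271, -0.004, 0.065, 0.0, 0.139, 0.0], [0, -0.322, -0.004, 0.091, 0.0, 0.167, 0.0]]
```

servo_tool([
  [0,-0.049,0,0.002,0,0.028,0],
  [0,-0.106,0,0.01,0,0.056,0],
  [0,-0.162,0,0.022,0,0.083,0],
  [0,-0.217,0,0.04,0,0.111,0],
])

```text
time: 7.62
tcp_pos: [0.5413, 0.0213, 0.1435]
tool_rot: [3.14, -0.488, 3.066]
ft_force: [0.4, -0.4, 7.8]
width: 0.0001
```

```bash
python3 - <<'E'
from h import *
polar()
stroke([33,38,43,48],.0523)
E
```

```text
t 7.62 th 28.0 tilt 27.9 r 0.0523 y -0.0296 Frad 7.1 Ftan -3.3 Fy -0.4 j [-0.11  0.69  0.27  1.64 -0.01 -0.03]
[[0, -0.058, -0.004, 0.003, 0.0, 0.028, 0.0], [0, -0.115, -0.004, 0.01, 0.0, 0.056, 0.0], [0, -0.171, -0.004, 0.023, 0.0, 0.084, 0.0], [0, -0.227, -0.004, 0.04, 0.0, 0.111, 0.0]]
```

servo_tool([
  [0,-0.058,0,0.003,0,0.028,0],
  [0,-0.115,0,0.01,0,0.056,0],
  [0,-0.171,0,0.023,0,0.084,0],
])

```text
time: 8.0
tcp_pos: [0.5553, 0.0202, 0.1334]
tool_rot: [3.139, -0.752, 3.066]
ft_force: [2.2, -1.3, 8.6]
width: -0.0001
```

servo_tool([
  [0,0,0,-0.15,0,0,0],
  [0,0,0,-0.3,0,0,0],
])

```text
time: 8.25
tcp_pos: [0.5758, 0.0187, 0.1545]
tool_rot: [3.139, -0.751, 3.066]
ft_force: [-0.8, -0.6, -0.1]
width: 0.0001
```

```bash
python3 - <<'E'
from h import *
polar()
stroke([35,27,19,11,3,-5,-13,-21,-29,-37,-40,-40],[.085,.085,.083,.08,.077,.075,.075,.075,.075,.075,.07,.064])
p=grab('scene','s2')[0]; q=grab('top','t2')[0]
a=cv2.resize(p[220:340,190:310],None,fx=3.3,fy=3.3,interpolation=cv2.INTER_CUBIC); b=cv2.resize(q[170:290,130:250],None,fx=3.3,fy=3.3,interpolation=cv2.INTER_CUBIC)
cv2.imwrite('pics/c2.png',np.hstack([a,b])[:,:,::-1])
E
```

```text
t 8.25 th 43.5 tilt 43.0 r 0.0817 y -0.0295 Frad -0.6 Ftan -0.5 Fy -0.6 j [-0.1   0.97  0.74  2.09 -0.02 -0.02]
[[0, 0.145, -0.004, -0.024, 0.0, -0.045, 0.0], [0, 0.28, -0.004, 0.005, 0.0, -0.089, 0.0], [0, 0.401, -0.004, 0.07, 0.001, -0.133, 0.0], [0, 0.505, -0.004, 0.159, 0.001, -0.178, 0.0], [0, 0.592, -0.004, 0.259, 0.001, -0.222, 0.0], [0, 0.668, -0.004, 0.361, 0.001, -0.267, 0.0], [0, 0.745, -0.004, 0.459, 0.001, -0.311, 0.0], [0, 0.807, -0.004, 0.566, 0.001, -0.356, 0.0], [0, 0.853, -0.004, 0.682, 0.001, -0.4, 0.0], [0, 0.883, -0.005, 0.802, 0.001, -0.445, 0.0], [0, 0.841, -0.005, 0.854, 0.001, -0.461, -0.0], [0, 0.781, -0.005, 0.862, 0.001, -0.461, -0.0]]
```

View pics/c2.png

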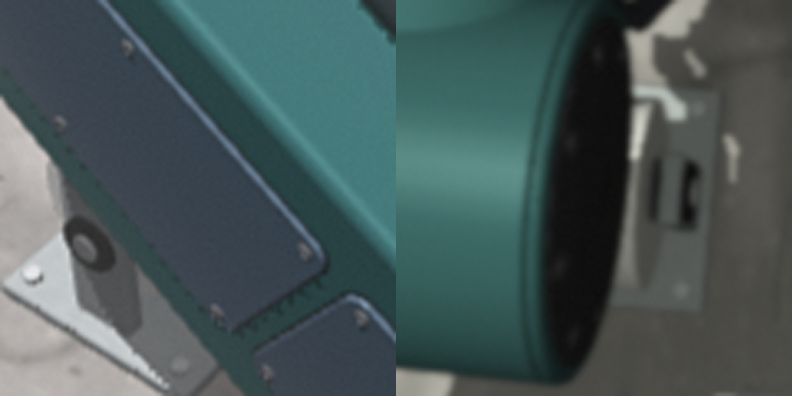

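servo_tool([
  [0,0.145,0,-0.024,0,-0.045,0],
  [0,0.28,0,0.005,0,-0.089,0],
  [0,0.401,0,0.05,0.001,-0.133,0],
  [0,0.505,0,0.12,0.001,-0.178,0],
  [0,0.592,0,0.2,0.001,-0.222,0],
  [0,0.668,0,0.3,0.001,-0.267,0],
  [0,0.745,0,0.4,0.001,-0.311,0],
  [0,0.82,0,0.5,0.001,-0.356,0],
  [0,0.88,0,0.6,0.001,-0.4,0],
  [0,0.9,0,0.72,0.001,-0.445,0],
  [0,0.92,0,0.74,0.001,-0.46,0],
])

```text
time: 9.72
tcp_pos: [0.4547, 0.0282, 0.1621]
tool_rot: [-3.14, 0.697, 3.066]
ft_force: [0.2, -0.3, 0.3]
width: -0.0004
```

```bash
python3 - <<'E'
from h import *
polar()
stroke([-40,-40],[.07,.0625])
p=grab('wrist','w4')[0]
p=grab('scene','s4')[0]
E
```

```text
t 9.72 th -35.1 tilt -39.9 r 0.0811 y -0.0294 Frad 0.1 Ftan 0.4 Fy -0.3 j [-0.14 -0.15 -1.05 -0.02  0.04 -0.05]
[[0, 0.069, -0.006, 0.108, -0.0, -0.0, 0.0], [0, 0.069, -0.006, 0.183, -0.0, -0.0, 0.0]]
```

View pics/w4.png

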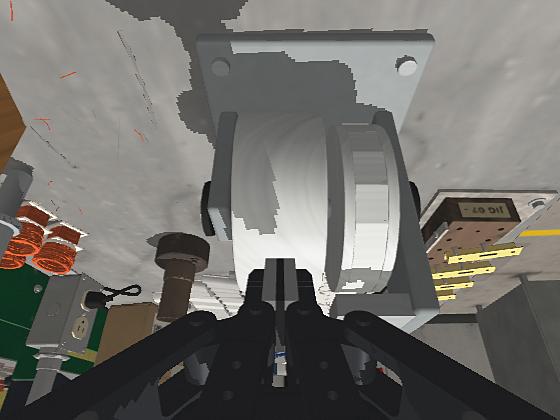

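servo_tool([
  [0,0.069,0,0.1,0,0,0],
  [0,0.069,0,0.183,0,0,0],
  [0,0.069,0,0.183,0,0,0],
])

```text
time: 10.2
tcp_pos: [0.4649, 0.0271, 0.1449]
tool_rot: [-3.14, 0.695, 3.066]
ft_force: [-0.2, 0.3, -0.8]
width: 0.0002
```

servo_tool([
  [0,0,0,0.015,0,0,0],
  [0,0,0,0.03,0,0,0],
  [0,0,0,0.03,0,0,0],
])

```text
time: 10.58
tcp_pos: [0.4664, 0.027, 0.1431]
tool_rot: [-3.14, 0.696, 3.066]
ft_force: [-0.7, 0.2, 0.9]
width: -0.0001
```

servo_tool([
  [0,0,0,0.01,0,0,0],
  [0,0,0,0.01,0,0,0],
])

```text
time: 10.82
tcp_pos: [0.467, 0.0269, 0.1423]
tool_rot: [-3.14, 0.696, 3.066]
ft_force: [-2.6, -0.3, 3.5]
width: -0.0002
```

```bash
python3 - <<'E'
from h import *
polar()
E
```

```text
t 10.82 th -36.5 tilt -39.9 r 0.0578 y -0.0297 Frad 4.3 Ftan 0.0 Fy -0.3 j [-0.14 -0.08 -1.08 -0.11  0.04 -0.05]
```

```bash
python3 - <<'E'
from h import *
stroke([-36,-32,-27,-22,-17,-12,-7,-2],[.0571]+[.0566]*7)
E
```

```text
[[0, -0.014, -0.003, 0.008, -0.0, 0.022, 0.0], [0, -0.062, -0.003, 0.018, -0.0, 0.044, 0.0], [0, -0.123, -0.003, 0.029, -0.0, 0.072, 0.0], [0, -0.182, -0.003, 0.046, -0.0, 0.099, 0.0], [0, -0.24, -0.003, 0.067, -0.0, 0.127, 0.0], [0, -0.296, -0.003, 0.093, -0.0, 0.155, 0.0], [0, -0.349, -0.003, 0.125, -0.0, 0.183, 0.0], [0, -0.399, -0.003, 0.16, -0.0, 0.21, 0.0]]
```

servo_tool([
  [0,-0.014,0,0.008,0,0.022,0],
  [0,-0.062,0,0.018,0,0.044,0],
  [0,-0.123,0,0.029,0,0.072,0],
])

```text
time: 11.2
tcp_pos: [0.4771, 0.0263, 0.1474]
tool_rot: [-3.14, 0.466, 3.066]
ft_force: [-2.9, 1.3, 0.8]
width: 0.0002
```

```bash
python3 - <<'E'
from h import *
polar()
stroke([-22,-17,-12,-7,-2,3,8],.0566)
E
```

```text
t 11.2 th -28.4 tilt -26.7 r 0.0568 y -0.0296 Frad 2.1 Ftan -2.3 Fy 1.3 j [-0.13 -0.02 -0.81  0.32  0.02 -0.05]
[[0, -0.074, -0.004, 0.004, -0.0, 0.026, 0.0], [0, -0.136, -0.004, 0.011, -0.0, 0.054, 0.0], [0, -0.196, -0.004, 0.024, -0.0, 0.082, 0.0], [0, -0.255, -0.004, 0.043, -0.0, 0.109, 0.0], [0, -0.312, -0.004, 0.066, -0.0, 0.137, 0.0], [0, -0.366, -0.004, 0.094, -0.0, 0.165, 0.0], [0, -0.419, -0.004, 0.127, -0.0, 0.193, 0.0]]
```

servo_tool([
  [0,0,0,0.018,0,0,0],
  [0,0,0,0.018,0,0,0],
])

```text
time: 11.45
tcp_pos: [0.4792, 0.0259, 0.1461]
tool_rot: [-3.14, 0.472, 3.066]
ft_force: [-2.8, -1.4, 7.5]
width: -0.0002
```

```bash
python3 - <<'E'
from h import *
polar()
stroke([-24,-20,-15,-10],.0548)
E
```

```text
t 11.45 th -27.0 tilt -27.1 r 0.0546 y -0.0298 Frad 7.9 Ftan 1.0 Fy -1.4 j [-0.13 -0.02 -0.81  0.3   0.02 -0.05]
[[0, -0.036, -0.002, -0.001, -0.0, 0.017, 0.0], [0, -0.084, -0.002, 0.003, -0.0, 0.039, 0.0], [0, -0.143, -0.002, 0.013, -0.0, 0.067, 0.0], [0, -0.201, -0.002, 0.028, -0.0, 0.095, 0.0]]
```

servo_tool([
  [0,-0.036,0,0.001,0,0.017,0],
  [0,-0.084,0,0.005,0,0.039,0],
  [0,-0.143,0,0.015,0,0.067,0],
])

```text
time: 11.82
tcp_pos: [0.4912, 0.025, 0.1508]
tool_rot: [-3.14, 0.258, 3.065]
ft_force: [-5.9, -0.9, 6.4]
width: 0.0002
```

```bash
python3 - <<'E'
from h import *
polar()
stroke([-10,-5,0,5,10],.0546)
E
```

```text
t 11.82 th -16.6 tilt -14.8 r 0.0545 y -0.0298 Frad 7.8 Ftan -3.7 Fy -0.9 j [-0.12  0.1  -0.57  0.64  0.01 -0.04]
[[0, -0.074, -0.003, 0.001, -0.001, 0.026, 0.0], [0, -0.133, -0.003, 0.008, -0.001, 0.054, 0.0], [0, -0.192, -0.003, 0.021, -0.001, 0.082, 0.0], [0, -0.249, -0.003, 0.039, -0.001, 0.11, 0.0], [0, -0.304, -0.003, 0.062, -0.001, 0.138, 0.0]]
```

servo_tool([
  [0,-0.074,0,0.002,0,0.026,0],
  [0,-0.133,0,0.009,0,0.054,0],
  [0,-0.192,0,0.022,0,0.082,0],
  [0,-0.249,0,0.04,0,0.11,0],
  [0,-0.304,0,0.063,0,0.138,0],
])

```text
time: 12.45
tcp_pos: [0.5233, 0.0226, 0.1526]
tool_rot: [-3.14, -0.175, 3.065]
ft_force: [-2.4, -1.7, 7.2]
width: 0.0004
```

```bash
python3 - <<'E'
from h import *
polar()
stroke([15,20,25,30,35,40],.0546)
E
```

```text
t 12.45 th 11.2 tilt 10.0 r 0.0548 y -0.0297 Frad 6.6 Ftan -3.6 Fy -1.7 j [-0.11  0.43 -0.07  1.25 -0.01 -0.03]
[[0, -0.048, -0.003, 0.005, -0.0, 0.028, -0.0], [0, -0.107, -0.003, 0.013, -0.0, 0.055, -0.0], [0, -0.166, -0.003, 0.025, -0.0, 0.083, -0.0], [0, -0.223, -0.003, 0.043, -0.0, 0.111, -0.0], [0, -0.278, -0.003, 0.066, -0.0, 0.139, -0.0], [0, -0.331, -0.003, 0.094, -0.0, 0.166, -0.0]]
```

servo_tool([
  [0,-0.048,0,0.008,0,0.028,0],
  [0,-0.107,0,0.016,0,0.055,0],
  [0,-0.166,0,0.028,0,0.083,0],
  [0,-0.223,0,0.046,0,0.111,0],
  [0,-0.278,0,0.069,0,0.139,0],
])

```text
time: 13.08
tcp_pos: [0.5497, 0.0205, 0.1408]
tool_rot: [-3.14, -0.611, 3.064]
ft_force: [1.6, -0.3, 8.4]
width: -0.0004
```

servo_tool([
  [0,0,0,-0.1,0,0,0],
  [0,0.03,0,-0.25,0,-0.02,0],
])

```text
time: 13.32
tcp_pos: [0.5619, 0.0196, 0.1605]
tool_rot: [-3.14, -0.549, 3.064]
ft_force: [0.6, 0.0, -0.1]
width: -0.0
```

```bash
python3 - <<'E'
from h import *
polar()
stroke([28,20,12,4,-4,-12,-20,-28,-36,-40],[.085]*3+[.082]*6+[.08])
E
```

```text
t 13.32 th 35.0 tilt 31.4 r 0.0776 y -0.0297 Frad 0.2 Ftan 0.6 Fy 0.0 j [-0.1   0.77  0.45  1.8  -0.01 -0.02]
[[0, 0.107, -0.003, -0.074, -0.0, -0.019, -0.0], [0, 0.244, -0.003, -0.056, -0.0, -0.064, -0.0], [0, 0.377, -0.003, -0.019, -0.0, -0.108, -0.0], [0, 0.49, -0.003, 0.063, -0.0, -0.152, -0.0], [0, 0.605, -0.003, 0.132, -0.0, -0.197, -0.0], [0, 0.708, -0.003, 0.218, -0.0, -0.241, -0.0], [0, 0.799, -0.003, 0.316, -0.0, -0.286, -0.0], [0, 0.875, -0.003, 0.426, -0.0, -0.33, -0.0], [0, 0.934, -0.003, 0.546, -0.0, -0.375, -0.0], [0, 0.939, -0.003, 0.615, -0.0, -0.397, 0.0]]
```

servo_tool([
  [0,0.107,0,-0.074,0,-0.019,0],
  [0,0.244,0,-0.056,0,-0.064,0],
  [0,0.377,0,-0.019,0,-0.108,0],
  [0,0.49,0,0.05,0,-0.152,0],
  [0,0.605,0,0.12,0,-0.197,0],
  [0,0.708,0,0.2,0,-0.241,0],
  [0,0.799,0,0.3,0,-0.286,0],
  [0,0.875,0,0.42,0,-0.33,0],
  [0,0.934,0,0.54,0,-0.375,0],
  [0,0.939,0,0.615,0,-0.397,0],
])

```text
time: 14.58
tcp_pos: [0.4469, 0.0287, 0.1592]
tool_rot: [-3.14, 0.704, 3.066]
ft_force: [1.4, -0.3, 0.4]
width: -0.0005
```

```bash
python3 - <<'E'
from h import *
polar()
p=grab('wrist','w5')[0]
E
```

```text
t 14.57 th -40.6 tilt -40.3 r 0.0837 y -0.0294 Frad -0.6 Ftan 1.4 Fy -0.3 j [-0.14 -0.16 -1.07 -0.04  0.04 -0.05]
```

View pics/w5.png

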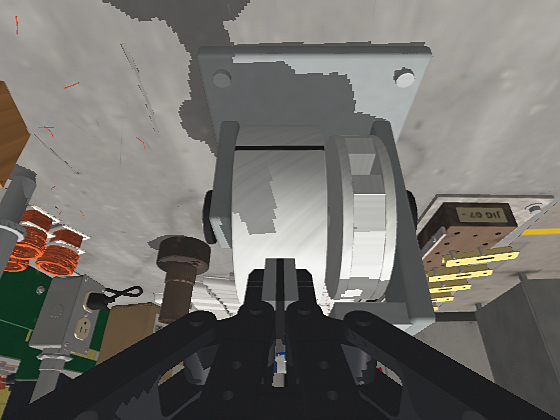

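```bash
cat >> h.py <<'E'
def stand(Xw):
    c,s=np.cos(YAW),np.sin(YAW); d=Xw[...,:2]-O; return np.stack([c*d[...,0]+s*d[...,1],-s*d[...,0]+c*d[...,1],Xw[...,2]],-1)
def ang(S): return np.degrees(np.arctan2(S[...,0],S[...,2]-.085)), np.hypot(S[...,0],S[...,2]-.085)
def lineang(fn,mask_thr=70):
    p,d,m=load(fn); S=stand(pts(d,m)); a,r=ang(S); g=cv2.cvtColor(p,cv2.COLOR_RGB2GRAY)
    k=(g<mask_thr)&(S[...,1]>-.052)&(S[...,1]<-.008)&(r>.05)&(r<.068)
    return k,a,r,S
E
python3 - <<'E'
from h import *
k,a,r,S=lineang('w5'); print(k.sum(),np.median(a[k]),a[k].std(),np.median(r[k]))
for u,v in [(363,140),(363,150),(363,160),(363,166),(363,170)]: print(a[v,u],r[v,u],S[v,u])
E
```

```text
318 -94.67663926585712 0.9572128386476552 0.06277826121450411
-115.91493271979341 0.054176482801318704 [-0.04872871  0.0216459   0.06132291]
-107.333335043996 0.05142675475740966 [-0.04909134  0.02052732  0.06967841]
-104.96945847099052 0.04563008513114511 [-0.04408157  0.02112586  0.07321356]
-106.53063354269541 0.04036951935757656 [-0.03870096  0.02220532  0.07351374]
-108.08371428535791 0.03666535082630948 [-0.03485423  0.02299072  0.07361885]
```

```bash
python3 - <<'E'
from h import *
stroke([-40,-40],[.07,.0655])
E
```

```text
[[0, -0.035, -0.007, 0.135, -0.0, 0.002, 0.0], [0, -0.035, -0.007, 0.18, -0.0, 0.002, 0.0]]
```

servo_tool([
  [0,-0.02,0,0.1,0,0.002,0],
  [0,-0.01,0,0.18,0,0.002,0],
  [0,-0.01,0,0.18,0,0.002,0],
])

```text
time: 15.0
tcp_pos: [0.4628, 0.0272, 0.1465]
tool_rot: [-3.14, 0.692, 3.066]
ft_force: [-0.1, 0.4, -1.3]
width: -0.0004
```

servo_tool([
  [0,0,0,0.01,0,0,0],
  [0,0,0,0.02,0,0,0],
  [0,0,0,0.02,0,0,0],
])

```text
time: 15.38
tcp_pos: [0.4631, 0.0272, 0.1456]
tool_rot: [-3.14, 0.693, 3.066]
ft_force: [-0.5, -1.2, 2.1]
width: -0.0002
```

```bash
python3 - <<'E'
from h import *
polar()
E
```

```text
t 15.38 th -37.6 tilt -39.7 r 0.0628 y -0.0297 Frad 1.9 Ftan 0.9 Fy -1.2 j [-0.14 -0.1  -1.07 -0.09  0.04 -0.05]
```

servo_tool([
  [0,0,0,0.01,0,0,0],
  [0,0,0,0.02,0,0,0],
  [0,0,0,0.02,0,0,0],
])

```text
time: 15.75
tcp_pos: [0.4643, 0.0271, 0.144]
tool_rot: [-3.14, 0.693, 3.066]
ft_force: [-4.1, -1.8, 4.9]
width: 0.0002
```

```bash
python3 - <<'E'
from h import *
polar()
stroke([-36,-32,-27,-22,-17],.0606)
E
```

```text
t 15.75 th -37.6 tilt -39.7 r 0.0608 y -0.0298 Frad 6.2 Ftan -0.2 Fy -1.8 j [-0.14 -0.09 -1.07 -0.1   0.04 -0.05]
[[0, -0.026, -0.002, 0.003, -0.0, 0.021, 0.0], [0, -0.077, -0.002, 0.008, -0.0, 0.043, 0.0], [0, -0.142, -0.002, 0.02, -0.0, 0.071, 0.0], [0, -0.204, -0.002, 0.037, -0.0, 0.098, 0.0], [0, -0.265, -0.003, 0.059, -0.0, 0.126, 0.0]]
```

servo_tool([
  [0,-0.026,0,0.008,0,0.021,0],
  [0,-0.077,0,0.013,0,0.043,0],
  [0,-0.142,0,0.025,0,0.071,0],
])

```text
time: 16.12
tcp_pos: [0.4755, 0.0262, 0.1506]
tool_rot: [-3.14, 0.465, 3.065]
ft_force: [-6.6, -0.6, 3.4]
width: -0.0005
```

```bash
python3 - <<'E'
from h import *
polar()
stroke([-22,-17,-12,-7,-2,3,8],.0601)
E
```

```text
t 16.12 th -28.2 tilt -26.7 r 0.0603 y -0.0297 Frad 6.1 Ftan -4.1 Fy -0.6 j [-0.13 -0.03 -0.8   0.33  0.02 -0.05]
[[0, -0.077, -0.003, 0.004, -0.0, 0.026, 0.0], [0, -0.141, -0.003, 0.012, -0.0, 0.054, 0.0], [0, -0.204, -0.003, 0.026, -0.0, 0.081, 0.0], [0, -0.266, -0.003, 0.045, -0.0, 0.109, 0.0], [0, -0.326, -0.003, 0.069, -0.0, 0.137, 0.0], [0, -0.383, -0.003, 0.099, -0.0, 0.165, 0.0], [0, -0.438, -0.003, 0.133, -0.001, 0.193, 0.0]]
```

servo_tool([
  [0,-0.077,0,0.007,0,0.026,0],
  [0,-0.141,0,0.016,0,0.054,0],
  [0,-0.204,0,0.03,0,0.081,0],
  [0,-0.266,0,0.049,0,0.109,0],
])

```text
time: 16.62
tcp_pos: [0.5024, 0.0242, 0.1589]
tool_rot: [-3.14, 0.124, 3.065]
ft_force: [-4.3, -0.6, 6.2]
width: 0.0
```

```bash
python3 - <<'E'
from h import *
polar()
stroke([-2,3,8,13,18],.0598)
E
```

```text
t 16.62 th -5.8 tilt -7.1 r 0.0603 y -0.0297 Frad 6.6 Ftan -3.6 Fy -0.6 j [-0.12  0.19 -0.4   0.86  0.   -0.04]
[[0, -0.052, -0.003, 0.008, -0.0, 0.028, 0.0], [0, -0.116, -0.003, 0.017, -0.0, 0.056, 0.0], [0, -0.179, -0.003, 0.031, -0.0, 0.084, 0.0], [0, -0.24, -0.003, 0.05, -0.0, 0.112, 0.0], [0, -0.3, -0.003, 0.075, -0.0, 0.139, 0.0]]
```

servo_tool([
  [0,-0.052,0,0.008,0,0.028,0],
  [0,-0.116,0,0.017,0,0.056,0],
  [0,-0.179,0,0.031,0,0.084,0],
  [0,-0.24,0,0.05,0,0.112,0],
  [0,-0.3,0,0.075,0,0.139,0],
])

```text
time: 17.25
tcp_pos: [0.5334, 0.0218, 0.1554]
tool_rot: [-3.14, -0.312, 3.064]
ft_force: [-1.2, -0.3, 7.2]
width: 0.0002
```

```bash
python3 - <<'E'
from h import *
polar()
stroke([23,28,33,38],.0598)
E
```

```text
t 17.25 th 18.4 tilt 17.9 r 0.0601 y -0.0297 Frad 6.5 Ftan -3.4 Fy -0.3 j [-0.11  0.54  0.1   1.44 -0.01 -0.03]
[[0, -0.06, -0.003, 0.006, -0.0, 0.028, -0.0], [0, -0.124, -0.003, 0.015, -0.0, 0.056, -0.0], [0, -0.187, -0.003, 0.029, -0.0, 0.084, -0.0], [0, -0.248, -0.003, 0.048, -0.0, 0.112, -0.0]]
```

servo_tool([
  [0,-0.06,0,0.006,0,0.028,0],
  [0,-0.124,0,0.015,0,0.056,0],
  [0,-0.187,0,0.029,0,0.084,0],
  [0,-0.224,0,0.04,0,0.1,0],
])

```text
time: 17.75
tcp_pos: [0.5537, 0.0202, 0.1439]
tool_rot: [-3.14, -0.627, 3.064]
ft_force: [2.5, -1.0, 9.2]
width: 0.0002
```

servo_tool([
  [0,0,0,-0.1,0,0,0],
  [0,0.03,0,-0.25,0,-0.02,0],
])

```text
time: 18.0
tcp_pos: [0.5658, 0.0194, 0.1645]
tool_rot: [-3.14, -0.563, 3.064]
ft_force: [0.4, -1.0, 0.2]
width: 0.0
```

```bash
python3 - <<'E'
from h import *
polar()
grab('wrist','w6')
k,a,r,S=lineang('w6'); print(k.sum(),np.median(a[k]),a[k].std(),np.median(r[k]))
stroke([28,20,12,4,-4,-12,-20,-28,-30],[.085]*8+[.08])
E
```

```text
t 18.0 th 35.5 tilt 32.3 r 0.0832 y -0.0297 Frad 0.4 Ftan 0.3 Fy -1.0 j [-0.1   0.79  0.49  1.84 -0.01 -0.02]
322 -20.887094018020065 0.9012245410204189 0.06505178943745596
[[0, 0.11, -0.005, 0.016, -0.0, -0.021, -0.0], [0, 0.247, -0.005, 0.034, -0.0, -0.065, -0.0], [0, 0.38, -0.005, 0.072, -0.0, -0.11, -0.0], [0, 0.506, -0.005, 0.127, -0.0, -0.154, -0.0], [0, 0.624, -0.005, 0.2, -0.0, -0.199, -0.0], [0, 0.73, -0.005, 0.288, -0.0, -0.243, 0.0], [0, 0.823, -0.005, 0.391, -0.0, -0.288, 0.0], [0, 0.9, -0.005, 0.505, -0.0, -0.332, 0.0], [0, 0.873, -0.004, 0.559, -0.0, -0.343, 0.0]]
```

View pics/w6.png

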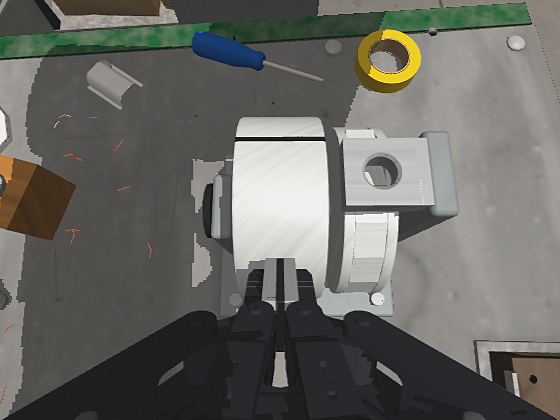

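```bash
python3 - <<'E'
from h import *
stroke([26,17,8,6,6],[.085,.083,.08,.075,.068])
E
```

```text
[[0, 0.144, -0.005, 0.019, -0.0, -0.032, -0.0], [0, 0.292, -0.005, 0.066, -0.0, -0.082, -0.0], [0, 0.424, -0.005, 0.143, -0.0, -0.132, -0.0], [0, 0.432, -0.005, 0.202, -0.0, -0.143, -0.0], [0, 0.402, -0.005, 0.265, -0.0, -0.143, -0.0]]
```

servo_tool([
  [0,0.144,0,0.019,0,-0.032,0],
  [0,0.292,0,0.066,0,-0.082,0],
  [0,0.424,0,0.143,0,-0.132,0],
  [0,0.432,0,0.202,0,-0.143,0],
  [0,0.402,0,0.265,0,-0.143,0],
  [0,0.402,0,0.265,0,-0.143,0],
])

```text
time: 18.8
tcp_pos: [0.5176, 0.023, 0.1645]
tool_rot: [-3.14, -0.114, 3.065]
ft_force: [-0.5, 0.5, -0.4]
width: -0.0005
```

servo_tool([
  [0,0,0,0.01,0,0,0],
  [0,0,0,0.03,0,0,0],
  [0,0,0,0.03,0,0,0],
])

```text
time: 19.18
tcp_pos: [0.5174, 0.023, 0.1622]
tool_rot: [-3.14, -0.112, 3.065]
ft_force: [0.3, -0.4, 1.5]
width: 0.0
```

servo_tool([
  [0,0,0,0.01,0,0,0],
  [0,0,0,0.015,0,0,0],
])

```text
time: 19.42
tcp_pos: [0.5172, 0.023, 0.1611]
tool_rot: [-3.14, -0.111, 3.065]
ft_force: [1.8, -1.3, 5.8]
width: -0.0001
```

```bash
python3 - <<'E'
from h import *
polar()
E
```

```text
t 19.43 th 5.0 tilt 6.3 r 0.0625 y -0.0298 Frad 6.0 Ftan 1.4 Fy -1.3 j [-0.11  0.37 -0.13  1.18 -0.01 -0.03]
```

```bash
python3 - <<'E'
from h import *
stroke([8,12,16,20,23,25],.0618)
E
```

```text
[[0, -0.036, -0.002, 0.007, -0.0, 0.009, -0.0], [0, -0.089, -0.002, 0.01, -0.0, 0.031, -0.0], [0, -0.142, -0.002, 0.017, -0.0, 0.054, -0.0], [0, -0.194, -0.002, 0.028, -0.0, 0.076, -0.0], [0, -0.232, -0.002, 0.038, -0.0, 0.093, -0.0], [0, -0.257, -0.002, 0.046, -0.0, 0.104, -0.0]]
```

servo_tool([
  [0,-0.036,0,0.007,0,0.009,0],
  [0,-0.089,0,0.01,0,0.031,0],
  [0,-0.142,0,0.017,0,0.054,0],
  [0,-0.194,0,0.028,0,0.076,0],
  [0,-0.232,0,0.038,0,0.093,0],
  [0,-0.257,0,0.046,0,0.104,0],
  [0,-0.257,0,0.046,0,0.104,0],
])

```text
time: 20.3
tcp_pos: [0.5422, 0.0212, 0.1529]
tool_rot: [-3.14, -0.441, 3.064]
ft_force: [0.6, -0.4, 7.4]
width: 0.0001
```

```bash
python3 - <<'E'
from h import *
polar()
grab('wrist','w7')
k,a,r,S=lineang('w7'); print(k.sum(),np.median(a[k]),a[k].std(),np.median(r[k]),np.median(S[k],0))
stroke([28,30],.0618)
E
```

```text
t 20.3 th 25.3 tilt 25.3 r 0.0611 y -0.0297 Frad 6.9 Ftan -2.6 Fy -0.4 j [-0.1   0.65  0.25  1.61 -0.01 -0.02]
551 -3.8253758915707325 4.463655146284406 0.06270684122250192 [-0.00421598 -0.02984031  0.14752971]
[[0, -0.038, -0.004, -0.004, -0.0, 0.015, -0.0], [0, -0.064, -0.004, -0.003, -0.0, 0.027, -0.0]]
```

View pics/w7.png

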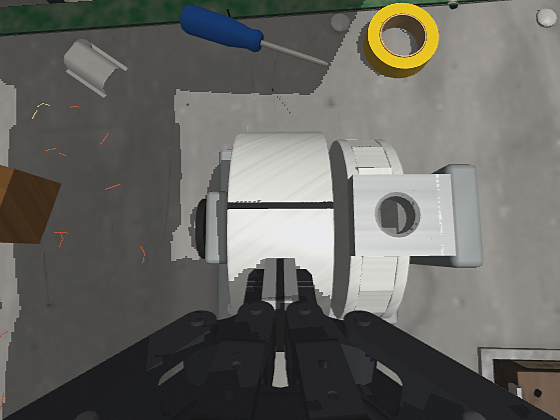

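```bash
cat >> h.py <<'E'
def check(fn,vmax,hb):
    k,a,r,S=lineang(fn); p,d,m=load(fn); kk=k.copy(); kk[vmax:]=0
    n,l,s,c=cv2.connectedComponentsWithStats(kk.astype(np.uint8)); i=1+np.argmax(s[1:,4]); kk=l==i
    zl=np.median(S[kk][:,2]); ys,xs=np.where(kk); L=stand(np.array([ray(m,u,v,zl) for u,v in zip(xs,ys)]))
    print('line n',kk.sum(),'x',L[:,0].mean().round(4),'z',zl.round(4),'x slope/y',np.polyfit(L[:,1],L[:,0],1).round(4))
    # hole: ellipse of dark/discontinuity region in box hb=(u0,u1,v0,v1)
    g=cv2.cvtColor(p,cv2.COLOR_RGB2GRAY); u0,u1,v0,v1=hb; sub=g[v0:v1,u0:u1]
    Z=stand(pts(d,m))[v0:v1,u0:u1,2]
    mk=((Z<.155)|np.isnan(Z)).astype(np.uint8); n,l,s,c=cv2.connectedComponentsWithStats(mk); i=1+np.argmax(s[1:,4])
    cs,_=cv2.findContours((l==i).astype(np.uint8),cv2.RETR_EXTERNAL,cv2.CHAIN_APPROX_NONE); cc=max(cs,key=cv2.contourArea); e=cv2.fitEllipse(cc)
    u,v=e[0][0]+u0,e[0][1]+v0; print('hole px',round(u,1),round(v,1),e[1]); h=ray(m,u,v,.162); print('hole world',h.round(4),'stand',stand(h).round(4))
E
python3 - <<'E'
from h import *
check('w7',225,(365,430,185,245))
E
```

```text
line n 539 x -0.0042 z 0.1475 x slope/y [-0.0108 -0.0045]
hole px 392.8 215.5 (30.282331466674805, 35.241355895996094)
hole world [0.516  0.0706 0.162 ] stand [0.0021 0.0176 0.162 ]
```

servo_tool([
  [0,-0.03,0,0,0,0.012,0],
  [0,-0.06,0,0,0,0.026,0],
  [0,-0.06,0,0,0,0.026,0],
])

```text
time: 20.72
tcp_pos: [0.5475, 0.0208, 0.1503]
tool_rot: [-3.14, -0.523, 3.064]
ft_force: [0.9, -0.3, 7.0]
width: -0.0003
```

servo_tool([
  [0,0,0,-0.1,0,0,0],
  [0,0.03,0,-0.25,0,-0.02,0],
])

```text
time: 20.98
tcp_pos: [0.5575, 0.02, 0.1733]
tool_rot: [-3.14, -0.459, 3.064]
ft_force: [0.2, 0.2, 0.7]
width: -0.0002
```

```bash
python3 - <<'E'
from h import *
polar()
# look pose: tool vertical, tips at stand x=+0.06? z high
P=W(.075,-.03,.235); R=Ro.from_euler('z',YAW)*Ro.from_euler('z',np.pi)*Ro.from_euler('x',np.pi)
print(row(P,R))
m=arm.camera_model('wrist'); print(-m['R'].T@m['t'], m['R'][2])
E
```

```text
t 20.98 th 28.6 tilt 26.3 r 0.0863 y -0.0296 Frad 0.7 Ftan -0.1 Fy 0.2 j [-0.1   0.68  0.36  1.71 -0.01 -0.02]
[0.026, -0.004, -0.675, -0.0, -0.146, -0.0]
[0.54556623 0.02148192 0.32481883] [-0.14410201  0.00861353 -0.98952535]
```

```bash
python3 - <<'E'
from h import *
p,d,m=grab('wrist','w8')
c=p[120:270,190:470]; cv2.imwrite('pics/w8c.png',cv2.resize(c,None,fx=2.8,fy=2.8,interpolation=cv2.INTER_CUBIC)[:,:,::-1])
check('w8',228,(360,440,170,250))
E
```

```text
line n 424 x 0.0004 z 0.1508 x slope/y [-0.0001  0.0004]
hole px 395.0 237.6 (26.677820205688477, 92.6488265991211)
hole world [0.5399 0.0763 0.162 ] stand [0.0256 0.0251 0.162 ]
```

View pics/w8c.png

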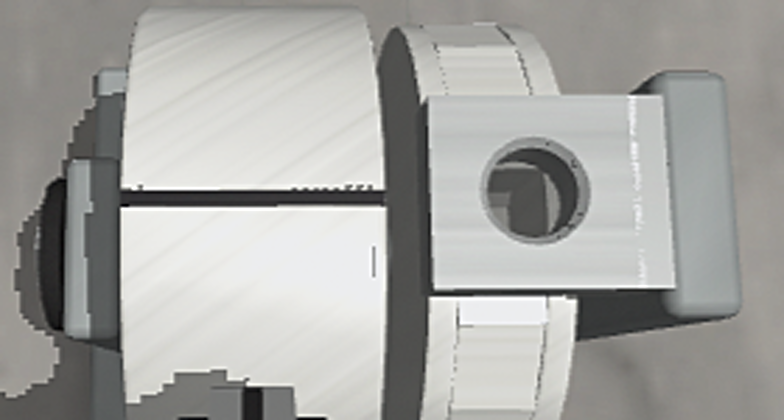

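```bash
python3 - <<'E'
from h import *
p,d,m=load('w8')
f=lambda u,v,z: stand(ray(m,190+u/2.8,120+v/2.8,z)).round(4)
print('hole',f(535,190,.162),'L',f(481,190,.162),'R',f(590,190,.162),'T',f(535,137,.162),'B',f(535,243,.162))
print('arm edge',f(535,96,.162),f(535,289,.162))
for z in(.149,.1508): print('line',f(255,198,z),f(140,198,z),f(375,198,z))
g=cv2.cvtColor(p,cv2.COLOR_RGB2GRAY)
print(g[180:200,270],g[180:200,235])
print(g[150:230,365]); print(g[164:214,381])
E
```

```text
hole [0.0016 0.0196 0.162 ] L [0.0016 0.0102 0.162 ] R [0.0016 0.0291 0.162 ] T [-0.0079  0.02    0.162 ] B [0.0108 0.0192 0.162 ]
arm edge [-0.0152  0.0203  0.162 ] [0.0187 0.0188 0.162 ]
line [ 0.0004 -0.0288  0.149 ] [ 0.0004 -0.0503  0.149 ] [ 0.0004 -0.0064  0.149 ]
line [ 0.0007 -0.0288  0.1508] [ 0.0007 -0.0501  0.1508] [ 0.0007 -0.0067  0.1508]
[228 229 230 230 229 232 243 219  35  51  56  55  45  78 255 236 235 237
 236 236] [230 229 230 231 233 236 252 140  36  49  54  53  45   5 255 241 236 235
 235 235]
[200 204 206 208 190 191 195 200 197 196 195 195 198 198 196 196 193 191
 190 191 193 192 195 196 201 194 176 158 159 165 148 112  87  82  75  70
  71  72  79 106 102 103 107 103 129 147 160 153 154 181 206 206 209 214
 211 208 208 210 212 210 208 207 207 205 204 205 204 206 210 214 215 218
 234  92  44 101 255 241 237 237]
[195 195 193 191 194 138 144 149 155  53  61  63  62  62  57  95  98  75
  78  80  81  81  80  79  78  78  79  80  80  80  80  81  81  80  82  81
  81  80  79  77  66 154 135 179 216 210 208 207 207 205]
```

```bash
python3 - <<'E'
from h import *
p,d,m=load('w8')
for v in (179,180): print(stand(ray(m,381,v,.141)))
S=stand(pts(d,m)); 
for v in range(168,208,2): print(v,S[v,381].round(4),p[v,381])
c=p[160:216,350:410]; cv2.imwrite('pics/w8d.png',cv2.resize(c,None,fx=10,fy=10,interpolation=cv2.INTER_NEAREST)[:,:,::-1])
E
```

```text
[-0.00776027  0.02600583  0.141     ]
[-0.00719923  0.02598211  0.141     ]
168 [-0.0081  0.0197  0.1629] [192 196 193]
170 [-0.0074  0.02    0.1617] [143 145 143]
172 [-0.0064  0.02    0.1616] [154 156 153]
174 [-0.0064  0.0211  0.1579] [60 61 60]
176 [-0.0058  0.0216  0.1558] [62 62 62]
178 [-0.0056  0.0226  0.1523] [57 57 57]
180 [-0.008   0.027   0.1375] [98 98 94]
182 [-0.0071  0.0273  0.1364] [79 78 77]
184 [-0.0061  0.0274  0.1359] [81 81 80]
186 [-0.0049  0.0273  0.136 ] [81 80 78]
188 [-0.0038  0.0273  0.136 ] [78 78 76]
190 [-0.0029  0.0276  0.1347] [80 79 78]
192 [-0.0016  0.0273  0.1355] [80 80 79]
194 [-0.0006  0.0276  0.1346] [81 80 79]
196 [0.0006 0.0273 0.1352] [81 81 80]
198 [0.0018 0.0273 0.135 ] [82 82 80]
200 [0.003  0.0272 0.1355] [81 81 79]
202 [0.004  0.0274 0.1346] [79 80 76]
204 [0.0053 0.0269 0.1361] [66 66 64]
206 [0.0105 0.019  0.1624] [134 136 135]
```

View pics/w8d.png

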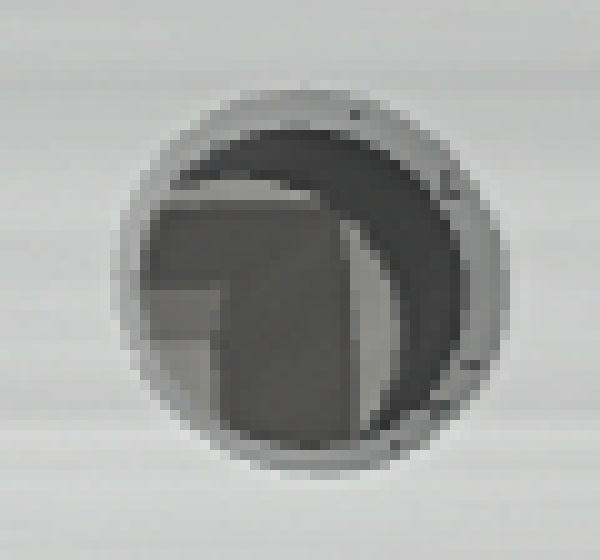

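```bash
python3 - <<'E'
from h import *
m=arm.camera_model('wrist'); p,r=cur(); off=r.inv().apply(-m['R'].T@m['t']-p); print(off, (r.inv().as_matrix()@m['R'].T)[:,2])
R=Ro.from_euler('z',YAW)*Ro.from_euler('z',np.pi)*Ro.from_euler('x',np.pi)
R=R*Ro.from_euler('y',0)
C=W(.002,-.002,.36); P=C-R.apply(off); print(P,row(P,R))
fwd=R.apply((r.inv().as_matrix()@m['R'].T)[:,2]); print(fwd)
E
```

```text
[ 0.07790455  0.00039262 -0.13046368] [-0.30915076 -0.0013578   0.95101207]
[0.59198374 0.0446679  0.22953632] [-0.055, 0.271, -0.615, -0.0, -0.143, 0.0]
[ 0.30813029 -0.02513487 -0.95101207]
```

servo_tool([
  [0,-0.02,0.05,-0.35,0,-0.04,0],
  [0,-0.055,0.271,-0.615,0,-0.1,0],
  [0,-0.055,0.271,-0.615,0,-0.143,0],
  [0,-0.055,0.271,-0.615,0,-0.143,0],
])

```text
time: 21.52
tcp_pos: [0.589, 0.0452, 0.2281]
tool_rot: [-3.14, -0.008, 3.066]
ft_force: [-0.5, 0.2, 0.2]
width: -0.0002
```

```bash
python3 - <<'E'
from h import *
st()
p,d,m=grab('wrist','w9')
for X in [(0,.0185,.162),(0,-.03,.149)]:
    q=np.array(m['R'])@W(*X)+m['t']; print(q[:2]/q[2]*m['fx']+[m['cx'],m['cy']])
E
```

```text
t 21.52 tcp [0.589  0.0452 0.2281] rot [-3.14  -0.008  3.066] F [-0.49  0.24  0.17] w -0.0002 j [-0.06  0.39  0.09  1.28 -0.    0.02]
[317.50684614  98.73669721]
[231.8797474   98.72361739]
```

View pics/w9.png

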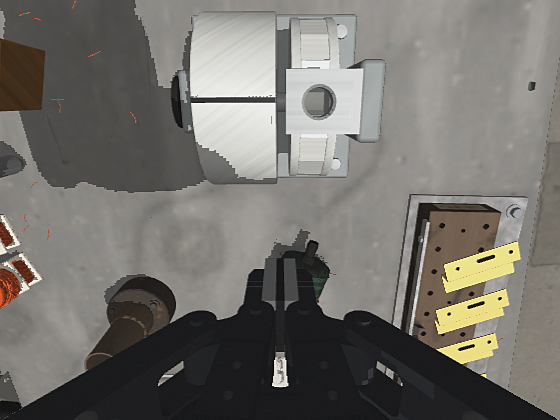

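```bash
python3 - <<'E'
from h import *
p,d,m=load('w9')
c=p[60:145,180:375]; cv2.imwrite('pics/w9c.png',cv2.resize(c,None,fx=4,fy=4,interpolation=cv2.INTER_NEAREST)[:,:,::-1])
g=cv2.cvtColor(p,cv2.COLOR_RGB2GRAY).astype(int)
for u in (200,215,235,255,270):
    col=g[94:108,u]; wt=np.clip(200-col,0,None); v=94+(wt*np.arange(14)).sum()/wt.sum(); print(u,v,stand(ray(m,u,v,.149)).round(4))
print(g[80:122,319]); print(g[102,298:342])
print(g[60:145,296])
E
```

```text
200 99.87529976019185 [ 0.0007 -0.0486  0.149 ]
215 99.72883597883597 [ 0.0006 -0.0399  0.149 ]
235 99.40242424242425 [ 0.0004 -0.0282  0.149 ]
255 99.40355329949239 [ 0.0004 -0.0165  0.149 ]
270 98.99411071849235 [ 1.00e-04 -7.80e-03  1.49e-01]
[213 210 211 199 131 140 151  48  99  98  96  91 132 144 140 139 140 138
 139 139 138 138 137 135 134 133 131 130 129 131 108 109 111 110  98 155
  77 123 151 136 200 221]
[210 210 216 191 159 157 139 136 137 138 138 139 138 137 138 137 136 136
 137 137 136 137 137 137 140 130  87  76  79  78  76 117 109  68  53 110
 130 124 193 222 219 218 218 217]
[212 213 214 216 217 219 222 230 129 215 209 210 214 214 211 210 212 212
 213 212 210 207 204 202 204 206 206 206 206 208 209 210 213 213 212 214
 214 212 210 208 208 207 210 211 213 210 210 210 211 211 209 206 206 204
 203 209 215 213 211 207 210 212 210 210 209 205 204 204 202 204 208 211
 211 210 216 214 215 215 215 216 212 209 211 213 211]
```

View pics/w9c.png

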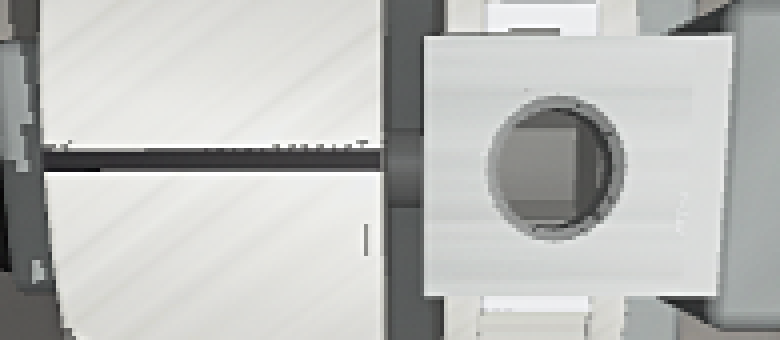

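```bash
python3 - <<'E'
from h import *
stroke([10,20,20],[.1,.08,.069])
E
```

```text
[[0, 0.578, -0.276, 0.31, -0.0, 0.052, 0.0], [0, 0.452, -0.275, 0.548, -0.0, 0.108, 0.0], [0, 0.489, -0.275, 0.652, -0.0, 0.108, 0.0]]
```

servo_tool([
  [0,0.5,-0.275,0.3,0,0.05,0],
  [0,0.47,-0.275,0.5,0,0.108,0],
  [0,0.47,-0.275,0.59,0,0.108,0],
  [0,0.47,-0.275,0.59,0,0.108,0],
])

```text
time: 22.08
tcp_pos: [0.5427, 0.0207, 0.1677]
tool_rot: [-3.14, -0.346, 3.064]
ft_force: [0.2, -0.1, 1.0]
width: 0.0
```

```bash
python3 - <<'E'
from h import *
polar();stroke([20,20],[.072,.066])
E
```

```text
t 22.07 th 21.8 tilt 19.8 r 0.0749 y -0.0301 Frad 1.0 Ftan -0.2 Fy -0.1 j [-0.11  0.57  0.18  1.53 -0.01 -0.03]
[[0, 0.023, 0.001, 0.029, -0.0, 0.001, -0.0], [0, 0.023, 0.001, 0.089, -0.0, 0.001, -0.0]]
```

servo_tool([
  [0,0.023,0,0.03,0,0,0],
  [0,0.023,0,0.089,0,0,0],
  [0,0.023,0,0.089,0,0,0],
])

```text
time: 22.45
tcp_pos: [0.5361, 0.0214, 0.1615]
tool_rot: [-3.14, -0.345, 3.065]
ft_force: [0.9, -0.0, 0.8]
width: 0.0001
```

servo_tool([
  [0,0,0,0.015,0,0,0],
  [0,0,0,0.03,0,0,0],
  [0,0,0,0.03,0,0,0],
])

```text
time: 22.82
tcp_pos: [0.5356, 0.0212, 0.1579]
tool_rot: [-3.14, -0.347, 3.064]
ft_force: [1.2, 0.0, 2.3]
width: 0.0002
```

```bash
python3 - <<'E'
from h import *
polar()
E
```

```text
t 22.82 th 19.1 tilt 19.9 r 0.0633 y -0.0301 Frad 2.6 Ftan 0.4 Fy 0.0 j [-0.11  0.57  0.14  1.49 -0.01 -0.03]
```

servo_tool([
  [0,0,0,0.01,0,0,0],
  [0,0,0,0.018,0,0,0],
  [0,0,0,0.018,0,0,0],
])

```text
time: 23.2
tcp_pos: [0.5351, 0.0212, 0.1564]
tool_rot: [-3.14, -0.346, 3.064]
ft_force: [1.0, -1.4, 6.6]
width: -0.0001
```

servo_tool([
  [0,-0.01,0,0,0,0.005,0],
  [0,-0.02,0,0.001,0,0.01,0],
  [0,-0.02,0,0.001,0,0.01,0],
])

```text
time: 23.58
tcp_pos: [0.5368, 0.021, 0.1555]
tool_rot: [-3.14, -0.379, 3.064]
ft_force: [-0.9, -0.8, 7.6]
width: -0.0001
```

```bash
python3 - <<'E'
from h import *
polar()
p,d,m=grab('wrist','w10')
g=cv2.cvtColor(p,cv2.COLOR_RGB2GRAY).astype(int)
k,a,r,S=lineang('w10'); print([ (np.where(k[:,u])[0][:8]) for u in (250,280,310)])
E
```

```text
t 23.57 th 20.5 tilt 21.7 r 0.0613 y -0.0302 Frad 6.8 Ftan -3.5 Fy -0.8 j [-0.11  0.59  0.17  1.53 -0.01 -0.03]
[array([224, 225, 226, 227, 228, 229]), array([224, 225, 228, 229, 258]), array([224, 229])]
```

servo_tool([
  [0,0,0,-0.1,0,0,0],
  [0,0.03,0,-0.25,0,0,0],
  [0,0.03,0,-0.25,0,0,0],
])

```text
time: 24.0
tcp_pos: [0.5438, 0.0207, 0.1805]
tool_rot: [-3.14, -0.377, 3.064]
ft_force: [0.8, -0.3, -0.6]
width: 0.0003
```

```bash
cat >> h.py <<'E'
def chk2(fn,z=.149):
    p,d,m=load(fn); g=cv2.cvtColor(p,cv2.COLOR_RGB2GRAY).astype(float); R=np.array(m['R']);t=np.array(m['t'])
    def px(X): q=R@W(*X)+t; return q[:2]/q[2]*m['fx']+[m['cx'],m['cy']]
    def prof(y,z,xs): 
        P=np.array([px((x,y,z)) for x in xs],np.float32); return cv2.remap(g.astype(np.float32),P[:,0].reshape(1,-1),P[:,1].reshape(1,-1),cv2.INTER_LINEAR)[0]
    xs=np.arange(-.006,.008,.0002); L=[]
    for y in np.arange(-.048,-.012,.004):
        q=np.clip(170-prof(y,z,xs),0,None); L.append((q*xs).sum()/q.sum())
    print('line x mm',(np.array(L)*1e3).round(2),np.mean(L)*1e3)
    # arm edges at y 5..9 & 30..34 (z .162)
    xs=np.arange(-.025,.027,.0002)
    for y in (.004,.006,.031,.034):
        q=prof(y,.162,xs); gr=abs(np.gradient(cv2.GaussianBlur(q.reshape(1,-1),(1,1),0)[0])); a=xs[:125][np.argmax(gr[:125])]; b=xs[125:][np.argmax(gr[125:])]; print('arm',y,a*1e3,b*1e3,(a+b)*500)
    # hole outer chamfer: radial profile edges
    c=np.array([.0016,.0190]); E=[]
    for it in range(3):
        E=[]
        for th in np.arange(0,2*np.pi,.2):
            rr=np.arange(.0065,.0125,.0001); P=np.array([px((c[0]+r*np.cos(th),c[1]+r*np.sin(th),.162)) for r in rr],np.float32)
            q=cv2.remap(g.astype(np.float32),P[:,0].reshape(1,-1),P[:,1].reshape(1,-1),cv2.INTER_LINEAR)[0]; i=np.where(q<188)[0]
            r=rr[i[-1]] if len(i) else np.nan; E.append(c+r*np.array([np.cos(th),np.sin(th)]))
        E=np.array(E); E=E[~np.isnan(E[:,0])]; A=np.c_[2*E,np.ones(len(E))]; s=np.linalg.lstsq(A,(E**2).sum(1),rcond=None)[0]; c=s[:2]
    print('hole stand mm',c*1e3,'r',np.sqrt(s[2]+c@c)*1e3)
E
python3 - <<'E'
from h import *
polar()
for f in ('w8','w9'): print(f); chk2(f)
grab('wrist','w11'); print('w11'); chk2('w11')
E
```

```text
t 24.0 th 19.1 tilt 21.6 r 0.0873 y -0.03 Frad -0.3 Ftan 1.0 Fy -0.3 j [-0.11  0.59  0.24  1.6  -0.01 -0.03]
w8
line x mm [ 0.17  0.19  0.19  0.18  0.17  0.16  0.04 -0.03 -0.09] 0.10677317282953547
arm 0.004 -17.600000000000048 19.799999999999727 1.0999999999998407
arm 0.006 -24.400000000000006 19.799999999999727 -2.300000000000139
arm 0.031 -15.600000000000058 18.399999999999736 1.399999999999839
arm 0.034 -15.600000000000058 18.399999999999736 1.399999999999839
hole stand mm [ 1.33362132 19.44324349] r 9.604414120408903
w9
line x mm [0.69 0.57 0.57 0.46 0.45 0.39 0.37 0.24 0.24] 0.44250302426082555
arm 0.004 -15.400000000000059 18.599999999999735 1.5999999999998376
arm 0.006 -15.800000000000058 18.599999999999735 1.399999999999839
arm 0.031 -15.400000000000059 18.599999999999735 1.5999999999998376
arm 0.034 -15.400000000000059 18.599999999999735 1.5999999999998376
hole stand mm [ 1.63549249 19.19505845] r 9.512706999727005
w11
line x mm [0.59 0.58 0.58 0.58 0.58 0.49 0.49 0.51 0.31] 0.5242071415473611
arm 0.004 -23.000000000000014 8.199999999999799 -7.400000000000108
arm 0.006 -17.600000000000048 21.799999999999716 2.0999999999998344
arm 0.031 -15.600000000000058 18.799999999999734 1.5999999999998376
arm 0.034 -15.600000000000058 18.799999999999734 1.5999999999998376
hole stand mm [ 1.54771826 19.44055736] r 9.518964036653395
```

servo_tool([
  [0,0,0,0.1,0,-0.01,0],
  [0,-0.01,0,0.2,0,-0.01,0],
  [0,-0.01,0,0.23,0,-0.01,0],
  [0,-0.01,0,0.25,0,-0.01,0],
  [0,-0.01,0,0.25,0,-0.01,0],
])

```text
time: 24.68
tcp_pos: [0.5352, 0.0212, 0.1564]
tool_rot: [-3.14, -0.347, 3.064]
ft_force: [1.3, -1.2, 5.6]
width: -0.0001
```

```bash
python3 - <<'E'
from h import *
polar()
E
```

```text
t 24.68 th 19.3 tilt 19.9 r 0.0616 y -0.0302 Frad 5.8 Ftan -0.5 Fy -1.2 j [-0.11  0.57  0.14  1.49 -0.01 -0.03]
```

servo_tool([
  [0,0,0,0.005,0,0,0],
  [0,-0.01,0,0.005,0,0.005,0],
  [0,-0.02,0,0.006,0,0.01,0],
  [0,-0.03,0,0.006,0,0.015,0],
  [0,-0.03,0,0.006,0,0.015,0],
])

```text
time: 25.3
tcp_pos: [0.5378, 0.021, 0.1547]
tool_rot: [-3.14, -0.395, 3.064]
ft_force: [-0.2, -1.1, 7.3]
width: -0.0002
```

servo_tool([
  [0,0,0,-0.1,0,0,0],
  [0,0.03,0,-0.25,0,0,0],
  [0,0.03,0,-0.25,0,0,0],
])

```text
time: 25.68
tcp_pos: [0.5451, 0.0205, 0.1795]
tool_rot: [-3.14, -0.393, 3.064]
ft_force: [0.8, -0.7, -0.4]
width: -0.0
```

```bash
python3 - <<'E'
from h import *
polar()
grab('wrist','w12'); chk2('w12')
E
```

```text
t 25.68 th 20.0 tilt 22.5 r 0.0868 y -0.0301 Frad -0.1 Ftan 0.9 Fy -0.7 j [-0.11  0.61  0.26  1.62 -0.01 -0.03]
line x mm [2.04 2.05 2.07 1.98 1.85 1.84 1.84 1.83 1.83] 1.9263760877668274
arm 0.004 -24.200000000000006 8.199999999999799 -8.000000000000105
arm 0.006 -16.60000000000005 21.19999999999972 2.2999999999998333
arm 0.031 -15.600000000000058 18.799999999999734 1.5999999999998376
arm 0.034 -15.600000000000058 18.799999999999734 1.5999999999998376
hole stand mm [ 1.49481161 19.42861209] r 9.547062812401473
```

```bash
python3 - <<'E'
from h import *
R=Ro.from_euler('z',YAW)*Ro.from_euler('z',np.pi)*Ro.from_euler('x',np.pi)
for P in ((.545,-.06,.25),(.53,-.13,.25),(.53,-.205,.22)): print(row(P,R))
E
```

```text
[0.212, -0.804, -0.681, -0.0, -0.125, -0.0]
[0.301, -1.514, -0.643, -0.0, -0.125, -0.0]
[0.132, -2.261, -0.387, -0.0, -0.125, -0.0]
```

servo_tool([
  [0,0.1,-0.1,-0.5,0,-0.05,0],
  [0,0.212,-0.4,-0.68,0,-0.1,0],
  [0.6,0.212,-0.804,-0.68,0,-0.125,0],
])

```text
time: 26.1
tcp_pos: [0.5446, -0.0602, 0.2519]
tool_rot: [-3.139, 0.006, 3.066]
ft_force: [0.1, -0.1, 0.3]
width: 0.0167
```

```bash
python3 - <<'E'
from h import *
st()
R=Ro.from_euler('z',YAW)*Ro.from_euler('z',np.pi)*Ro.from_euler('x',np.pi)
for P in ((.53,-.13,.25),(.53,-.205,.22)): print(row(P,R))
E
```

```text
t 26.1 tcp [ 0.5446 -0.0602  0.2519] rot [-3.139  0.006  3.066] F [ 0.07 -0.06  0.3 ] w 0.0167 j [-0.26  0.3   0.02  1.29 -0.   -0.18]
[0.093, -0.707, 0.021, -0.001, 0.002, 0.001]
[0.038, -1.454, 0.323, -0.001, 0.002, 0.001]
```

servo_tool([
  [0.6,0.05,-0.6,0.02,0,0,0],
  [0.6,0.04,-1,0.1,0,0,0],
])

```text
time: 26.35
tcp_pos: [0.5321, -0.1612, 0.2402]
tool_rot: [-3.14, -0.001, 3.064]
ft_force: [0.3, -0.1, 1.0]
width: 0.0512
```

servo_tool([
  [0.6,0,-0.46,0.22,0,0,0],
  [0.6,0,-0.46,0.22,0,0,0],
  [0.6,0,-0.46,0.22,0,0,0],
])

```text
time: 26.72
tcp_pos: [0.5293, -0.2049, 0.2178]
tool_rot: [-3.141, -0.002, 3.064]
ft_force: [0.6, -0.2, 0.4]
width: 0.0512
```

```bash
python3 - <<'E'
from h import *
st()
p,d,m=grab('wrist','w13')
t,_,mt=grab('top','t13'); cv2.imwrite('pics/t13c.png',cv2.resize(t[180:280,130:270],None,fx=4,fy=4,interpolation=cv2.INTER_CUBIC)[:,:,::-1])
E
```

```text
t 26.73 tcp [ 0.5293 -0.2049  0.2178] rot [-3.141e+00 -2.000e-03  3.064e+00] F [ 0.61 -0.22  0.4 ] w 0.0512 j [-0.51  0.35 -0.    1.23 -0.   -0.44]
```

View pics/w13.png

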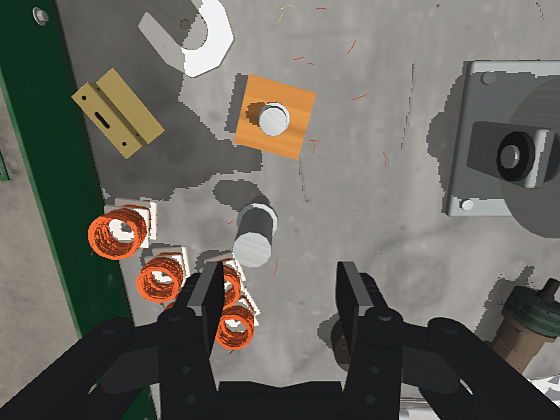

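View pics/t13c.png

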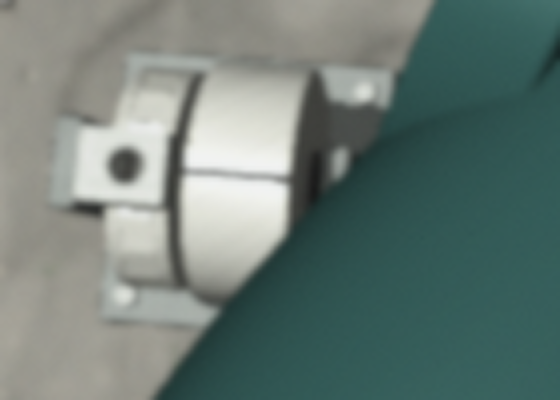

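```bash
python3 - <<'E'
from h import *
p,d,m=load('w13'); g=cv2.cvtColor(p,cv2.COLOR_RGB2GRAY); hsv=cv2.cvtColor(p,cv2.COLOR_RGB2HSV)
c=p[65:170,225:330]; cv2.imwrite('pics/w13c.png',cv2.resize(c,None,fx=6,fy=6,interpolation=cv2.INTER_NEAREST)[:,:,::-1])
Wp=pts(d,m); k=(Wp[:,:,2]>.092)&(Wp[:,:,2]<.11); k[:90]=0;k[150:]=0;k[:,:245]=0;k[:,305:]=0
ys,xs=np.where(k); (u,v),rad=cv2.minEnclosingCircle(np.c_[xs,ys].astype(np.float32)); print(k.sum(),u,v,rad,xs.mean(),ys.mean(),np.median(Wp[k],0))
print('knob',ray(m,u,v,.103),ray(m,xs.mean(),ys.mean(),.103))
mk=((hsv[:,:,0]>5)&(hsv[:,:,0]<20)&(hsv[:,:,1]>120)).astype(np.uint8); mk[:60]=0; mk[175:]=0; mk[:,:225]=0; mk[:,330:]=0
# holder top rect from depth
k=(Wp[:,:,2]>.050)&(Wp[:,:,2]<.060); k[:60]=0;k[175:]=0;k[:,:220]=0;k[:,335:]=0
print('holder top',cv2.minAreaRect(Wp[k][:,:2].astype(np.float32)))
_,dt,mt=load('t13'); f=lambda u,v,z: stand(ray(mt,130+(u+.5)/4-.5,180+(v+.5)/4-.5,z)).round(4)
print('top: hole',f(125,165,.162),'arm',f(130,126,.162),f(130,205,.162),'line',f(193,170,.149),f(240,174,.149),f(285,178,.149))
E
```

```text
637 272.5 121.05555725097656 14.484870910644531 272.5086342229199 121.0800627943485 [ 0.46752036 -0.20523056  0.10117839]
knob [ 0.46740332 -0.20521073  0.103     ] [ 0.46742022 -0.20520614  0.103     ]
holder top ((0.46790817379951477, -0.20544612407684326), (0.05608871951699257, 0.056199219077825546), 70.51058959960938)
top: hole [1.00e-04 1.87e-02 1.62e-01] arm [0.0183 0.0184 0.162 ] [-0.0182  0.0144  0.162 ] line [ 0.0011 -0.0098  0.149 ] [ 0.0009 -0.032   0.149 ] [ 0.0006 -0.0533  0.149 ]
```

View pics/w13c.png

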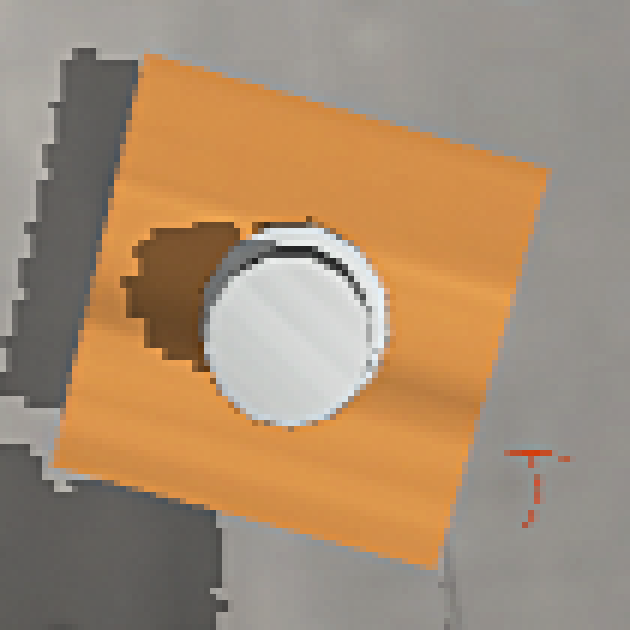

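```bash
python3 - <<'E'
from h import *
R=Ro.from_euler('z',YAW)*Ro.from_euler('z',np.pi)*Ro.from_euler('x',np.pi)
for P in ((.466,-.2055,.15),): print(row(P,R))
E
```

```text
[0.633, -0.058, 0.684, -0.0, -0.0, 0.0]
```

servo_tool([
  [0.6,0.4,-0.04,0.1,0,0,0],
  [0.6,0.633,-0.058,0.4,0,0,0],
  [0.6,0.633,-0.058,0.684,0,0,0],
  [0.6,0.633,-0.058,0.684,0,0,0],
])

```text
time: 27.32
tcp_pos: [0.4652, -0.2051, 0.1491]
tool_rot: [-3.141, -0.003, 3.066]
ft_force: [-0.0, 0.0, 0.6]
width: 0.0513
```

```bash
python3 - <<'E'
from h import *
st()
R=Ro.from_euler('z',YAW)*Ro.from_euler('z',np.pi)*Ro.from_euler('x',np.pi)
for P in ((.466,-.2055,.08),): print(row(P,R))
E
```

```text
t 27.32 tcp [ 0.4652 -0.2051  0.1491] rot [-3.141e+00 -3.000e-03  3.066e+00] F [-0.02  0.02  0.59] w 0.0513 j [-0.57  0.29 -0.28  1.   -0.   -0.5 ]
[-0.011, -0.004, 0.691, -0.0, -0.001, 0.0]
```

servo_tool([
  [0.6,-0.008,-0.004,0.3,0,0,0],
  [0.6,-0.008,-0.004,0.6,0,0,0],
  [0.6,-0.008,-0.004,0.69,0,0,0],
  [0.6,-0.008,-0.004,0.69,0,0,0],
  [0.6,-0.008,-0.004,0.69,0,0,0],
])

```text
time: 27.95
tcp_pos: [0.4672, -0.2071, 0.082]
tool_rot: [-3.139, 0.0, 3.065]
ft_force: [-0.4, -0.1, -0.6]
width: 0.0511
```

servo_tool([
  [0,0,0,0,0,0,0],
  [0,0,0,0,0,0,0],
  [0,0,0,0,0,0,0],
  [0,0,0,0,0,0,0],
  [0,0,0,0,0,0,0],
])

```text
time: 28.58
tcp_pos: [0.4667, -0.207, 0.0815]
tool_rot: [-3.14, -0.0, 3.065]
ft_force: [-0.5, 1.8, 7.6]
width: 0.0188
```

```bash
python3 - <<'E'
from h import *
st()
E
```

```text
t 28.57 tcp [ 0.4667 -0.207   0.0815] rot [-3.14  -0.     3.065] F [-0.45  1.76  7.62] w 0.0188 j [-0.58  0.35 -0.4   0.82 -0.   -0.5 ]
```

servo_tool([
  [0,0,0,-0.1,0,0,0],
  [0,0,0,-0.3,0,0,0],
  [0,0,0,-0.6,0,0,0],
  [0,0,0,-0.9,0,0,0],
  [0,0,0,-1,0,0,0],
])

```text
time: 29.2
tcp_pos: [0.4671, -0.207, 0.1825]
tool_rot: [-3.139, 0.001, 3.065]
ft_force: [0.3, -0.1, -1.6]
width: 0.0186
```

servo_tool([
  [0,0,0.2,-0.4,0,0,0],
  [0,0,0.5,-0.75,0,0,0],
  [0,-0.1,0.9,-0.75,0,0,0],
  [0,-0.2,1,-0.75,0,0,0],
])

```text
time: 29.7
tcp_pos: [0.4945, -0.1067, 0.2555]
tool_rot: [-3.141, -0.002, 3.067]
ft_force: [0.4, 0.7, -1.1]
width: 0.0181
```

```bash
python3 - <<'E'
from h import *
st()
grab('wrist','w14');grab('scene','s14')
R=Ro.from_euler('z',YAW)*Ro.from_euler('z',np.pi)*Ro.from_euler('x',np.pi)
for P in ((.515,.0718,.255),): print(row(P,R))
E
```

```text
t 29.7 tcp [ 0.4945 -0.1067  0.2555] rot [-3.141e+00 -2.000e-03  3.067e+00] F [ 0.4   0.67 -1.14] w 0.0181 j [-0.37  0.23 -0.07  1.27 -0.   -0.3 ]
[-0.066, 1.806, -0.003, -0.0, -0.001, 0.001]
```

View pics/w14.png

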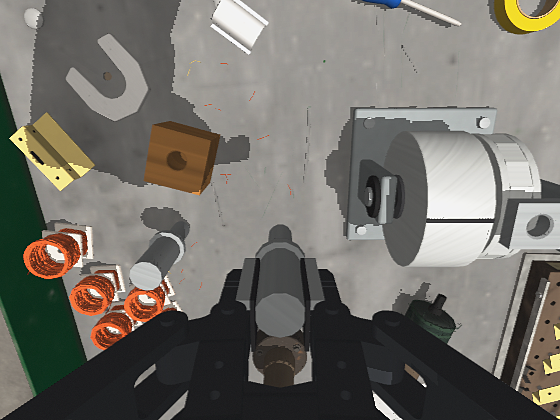

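```bash
python3 - <<'E'
from h import *
p,d,m=load('w14')
c=p[215:350,225:335]; cv2.imwrite('pics/w14c.png',cv2.resize(c,None,fx=5,fy=5,interpolation=cv2.INTER_CUBIC)[:,:,::-1])
Wp=pts(d,m)
for v in range(222,262,4):
    r=Wp[v,255:310]; k=(r[:,2]>.15)&(r[:,2]<.26); us=255+np.where(k)[0]
    if k.sum()>3: print(v,us.min(),us.max(),'mid',(us.min()+us.max())/2, 'near x',np.nanmin(r[k][:,0]).round(4),'y mid',((r[k][0,1]+r[k][-1,1])/2).round(4),'z',np.nanmedian(r[k][:,2]).round(4))
E
```

```text
226 273 286 mid 279.5 near x 0.4881 y mid -0.1064 z 0.1978
230 270 289 mid 279.5 near x 0.4884 y mid -0.1065 z 0.2032
234 269 290 mid 279.5 near x 0.4884 y mid -0.1066 z 0.2088
238 268 291 mid 279.5 near x 0.4882 y mid -0.1066 z 0.2141
242 266 293 mid 279.5 near x 0.4824 y mid -0.1059 z 0.2343
246 261 298 mid 279.5 near x 0.4841 y mid -0.106 z 0.2348
250 258 301 mid 279.5 near x 0.4854 y mid -0.1062 z 0.2358
254 255 304 mid 279.5 near x 0.4854 y mid -0.1064 z 0.2382
258 255 309 mid 282.0 near x 0.4845 y mid -0.1048 z 0.2452
```

View pics/w14c.png

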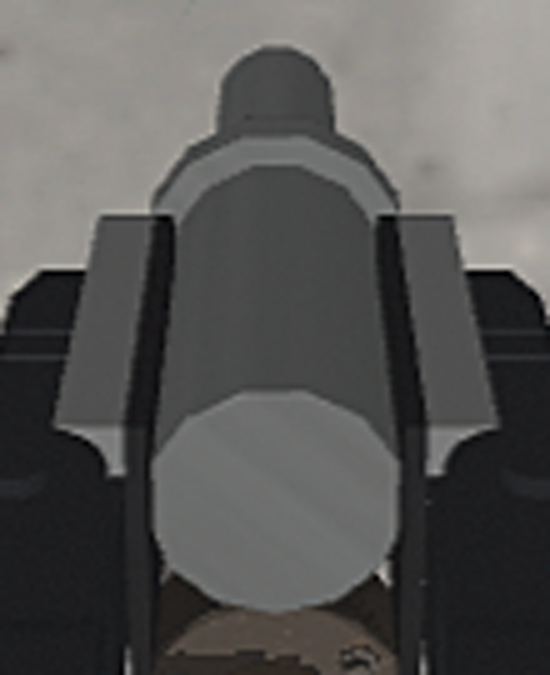

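servo_tool([
  [0,-0.03,0.5,0,0,0,0],
  [0,-0.05,0.95,0,0,0,0],
])

```text
time: 30.05
tcp_pos: [0.5065, -0.014, 0.2548]
tool_rot: [-3.14, -0.003, 3.063]
ft_force: [1.1, 1.1, -1.1]
width: 0.0186
```

servo_tool([
  [0,-0.012,0.5,0,0,0,0],
  [0,-0.016,0.86,0,0,0,0],
  [0,-0.016,0.86,0,0,0,0],
  [0,-0.016,0.86,0,0,0,0],
])

```text
time: 30.55
tcp_pos: [0.5148, 0.0706, 0.2549]
tool_rot: [-3.14, -0.002, 3.064]
ft_force: [0.1, 0.6, -1.7]
width: 0.0183
```

```bash
python3 - <<'E'
from h import *
st()
R=Ro.from_euler('z',YAW)*Ro.from_euler('z',np.pi)*Ro.from_euler('x',np.pi)
for P in ((.5148,.072,.24),): print(row(P,R))
p,d,m=grab('wrist','w15'); grab('scene','s15')
c=p[150:330,190:390]; cv2.imwrite('pics/w15c.png',cv2.resize(c,None,fx=3.3,fy=3.3,interpolation=cv2.INTER_CUBIC)[:,:,::-1])
E
```

```text
t 30.55 tcp [0.5148 0.0706 0.2549] rot [-3.140e+00 -2.000e-03  3.064e+00] F [ 0.12  0.6  -1.7 ] w 0.0183 j [-0.02  0.25 -0.04  1.28 -0.    0.06]
[0.0, 0.014, 0.149, -0.001, -0.001, -0.0]
```

View pics/w15c.png

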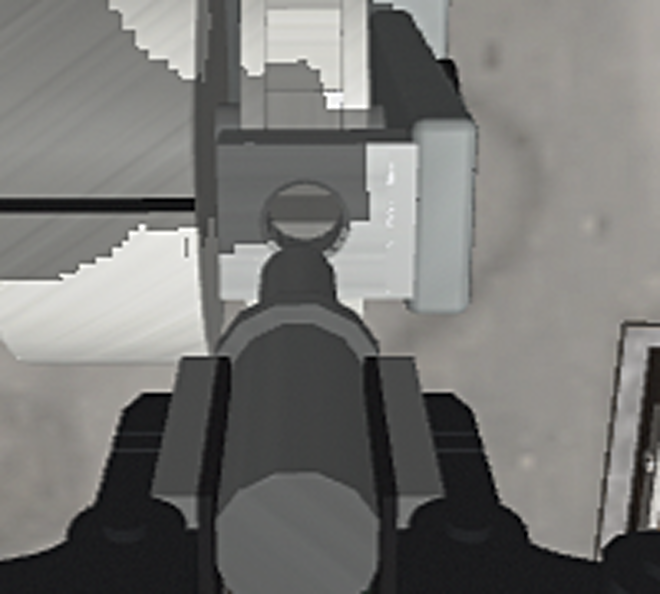

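View pics/s15.png

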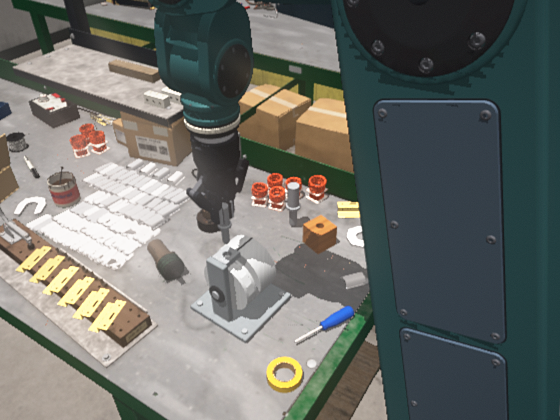

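servo_tool([
  [0,0,0.013,0.1,0,0,0],
  [0,0,0.013,0.2,0,0,0],
  [0,0,0.013,0.2,0,0,0],
])

```text
time: 31.02
tcp_pos: [0.5143, 0.0726, 0.2343]
tool_rot: [-3.14, -0.003, 3.065]
ft_force: [0.0, -0.6, -1.8]
width: 0.0183
```

servo_tool([
  [0,0,0,0.03,0,0,0],
  [0,0,0,0.06,0,0,0],
  [0,0,0,0.06,0,0,0],
])

```text
time: 31.4
tcp_pos: [0.5148, 0.0728, 0.2292]
tool_rot: [-3.14, -0.002, 3.065]
ft_force: [1.0, 0.2, -1.3]
width: 0.0181
```

servo_tool([
  [0,0,-0.007,0,0,0,0],
  [0,0,-0.007,0.03,0,0,0],
  [0,0,-0.007,0.05,0,0,0],
  [0,0,-0.007,0.05,0,0,0],
])

```text
time: 31.9
tcp_pos: [0.5147, 0.0721, 0.2241]
tool_rot: [-3.14, -0.002, 3.065]
ft_force: [0.2, -0.0, -1.8]
width: 0.0186
```

servo_tool([
  [0,0,0,0.03,0,0,0],
  [0,0,0,0.06,0,0,0],
  [0,0,0,0.06,0,0,0],
])

```text
time: 32.28
tcp_pos: [0.5146, 0.0721, 0.218]
tool_rot: [-3.14, -0.002, 3.065]
ft_force: [0.9, 0.3, -2.1]
width: 0.0183
```

servo_tool([
  [0,0,0,0.03,0,0,0],
  [0,0,0,0.06,0,0,0],
  [0,0,0,0.06,0,0,0],
])

```text
time: 32.65
tcp_pos: [0.5146, 0.0721, 0.212]
tool_rot: [-3.14, -0.002, 3.065]
ft_force: [-0.6, -0.1, -0.8]
width: 0.0184
```

servo_tool([
  [0,0,0,0.02,0,0,0],
  [0,0,0,0.04,0,0,0],
  [0,0,0,0.04,0,0,0],
])

```text
time: 33.02
tcp_pos: [0.5147, 0.0721, 0.2082]
tool_rot: [-3.14, -0.002, 3.065]
ft_force: [-0.1, 0.3, -1.6]
width: 0.0185
```

servo_tool([
  [0,0,0,0.02,0,0,0],
  [0,0,0,0.04,0,0,0],
  [0,0,0,0.04,0,0,0],
])

```text
time: 33.4
tcp_pos: [0.5147, 0.0721, 0.2041]
tool_rot: [-3.14, -0.002, 3.065]
ft_force: [-0.9, -0.3, -1.8]
width: 0.0182
```

Tip is in the pocket mouth with no contact force; continuing.

servo_tool([
  [0,0,0,0.03,0,0,0],
  [0,0,0,0.06,0,0,0],
  [0,0,0,0.06,0,0,0],
])

```text
time: 33.78
tcp_pos: [0.5146, 0.0721, 0.198]
tool_rot: [-3.14, -0.002, 3.065]
ft_force: [-0.2, -0.8, -1.2]
width: 0.0183
```

servo_tool([
  [0,0,0,0.03,0,0,0],
  [0,0,0,0.06,0,0,0],
  [0,0,0,0.06,0,0,0],
])

```text
time: 34.15
tcp_pos: [0.5146, 0.0721, 0.1921]
tool_rot: [-3.14, -0.002, 3.065]
ft_force: [-0.7, 0.5, -1.6]
width: 0.0183
```

servo_tool([
  [0,0,0,0.015,0,0,0],
  [0,0,0,0.025,0,0,0],
  [0,0,0,0.025,0,0,0],
])

```text
time: 34.52
tcp_pos: [0.5147, 0.0721, 0.1898]
tool_rot: [-3.14, -0.001, 3.065]
ft_force: [-0.5, 0.3, -0.9]
width: 0.0184
```

servo_tool([
  [0,0,0,0.008,0,0,0],
  [0,0,0,0.008,0,0,0],
])

```text
time: 34.78
tcp_pos: [0.5147, 0.072, 0.189]
tool_rot: [-3.14, -0.002, 3.065]
ft_force: [0.3, 0.0, -2.4]
width: 0.0184
```

servo_tool([
  [0,0,0,0.008,0,0,0],
  [0,0,0,0.008,0,0,0],
])

```text
time: 35.02
tcp_pos: [0.5148, 0.0721, 0.1885]
tool_rot: [-3.14, -0.001, 3.065]
ft_force: [-1.3, -0.0, 3.7]
width: 0.0186
```

servo_tool([
  [0.5,0,0,0,0,0,0],
  [0.5,0,0,0,0,0,0],
  [0.5,0,0,0,0,0,0],
  [0.5,0,0,0,0,0,0],
])

```text
time: 35.52
tcp_pos: [0.5147, 0.0721, 0.1882]
tool_rot: [-3.14, -0.002, 3.065]
ft_force: [0.5, 0.6, 0.4]
width: 0.0427
```

servo_tool([
  [0.5,0,0,-0.3,0,0,0],
  [0.5,0,0,-0.7,0,0,0],
  [0.5,0,0,-0.9,0,0,0],
  [0.5,-0.4,0,-0.95,0,0,0],
  [0.5,-0.8,0,-0.95,0,0,0],
  [0.5,-0.8,0,-0.95,0,0,0],
])

```text
time: 36.28
tcp_pos: [0.5964, 0.0657, 0.2819]
tool_rot: [-3.14, -0.002, 3.064]
ft_force: [-0.4, -0.1, -0.5]
width: 0.0429
```

```bash
python3 - <<'E'
from h import *
st()
p,d,m=grab('wrist','w16'); q,ds,ms=grab('scene','s16')
c=cv2.resize(q[190:350,170:330],None,fx=3.7,fy=3.7,interpolation=cv2.INTER_CUBIC); cv2.imwrite('pics/s16c.png',c[:,:,::-1])
w=pts(d,m); S=stand(w); k=(abs(S[...,0])<.03)&(abs(S[...,1]-.0185)<.02)&(S[...,2]>.18); print('knob',k.sum(),np.median(S[k],0))
w=pts(ds,ms); S=stand(w); k=(abs(S[...,0])<.03)&(abs(S[...,1]-.0185)<.02)&(S[...,2]>.175)&(S[...,2]<.23); print('scene knob',k.sum(),np.median(S[k],0),np.percentile(S[k][:,2],95))
E
```

```text
t 36.27 tcp [0.5964 0.0657 0.2819] rot [-3.140e+00 -2.000e-03  3.064e+00] F [-0.44 -0.12 -0.5 ] w 0.0429 j [-0.03  0.39  0.25  1.43 -0.    0.05]
knob 1003 [0.00154083 0.01911704 0.20810101]
scene knob 200 [-0.00591976  0.0241266   0.19654582] 0.2073138844352444
```

View pics/w16.png

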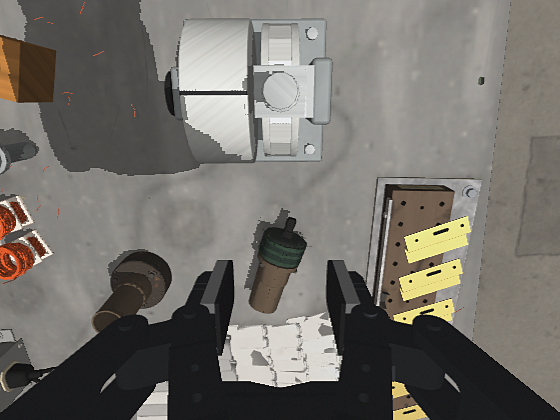

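View pics/s16c.png

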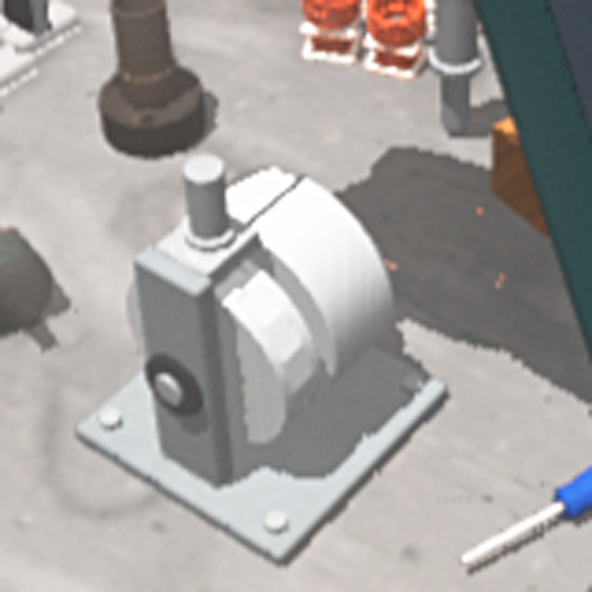

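```bash
python3 - <<'E'
from rig import arm
print(arm.sense()['joint_velocities'].round(4)); print(arm.sign_off())
E
```

```text
[ 0.0039 -0.0239 -0.0188 -0.0002  0.0003  0.0012]
the job is handed in; nothing more can be done
None
```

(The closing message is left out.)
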